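Restock the chilled topping case before service

TASK

Restock the chilled topping case: slide its lids as needed, take the used white-lidded pan out and stand it in the grey wash-up tray, and stand every red-lidded pan on the floor of the bay with the red label and every green-lidded pan in the bay with the green label. When all the pans are put away shut both lids fully, and only then push the cold-air lever to the blue mark. Do not disturb the oil bottle, the tomato tin or the bowl.

Things in the scene. Friction and masses are not known exactly. Their poses are not given: they have to be found in the camera images.
- case: Chilled counter-top topping case, fixed. Origin: on the table under the centre of its two-bay cold well; x to the rear (away from the robot), y to the left, z up. Well 166 mm deep (x), 540 mm long (y -270 to +270), floor 30 mm up, walls 145 mm high; thin track guards along front and rear (x +-102 mm) rise to 175 mm. Two clear bypass lids cover it; at its right end is the black fan unit.
- bay_left (a point): Centre of the left bay's floor, 30 mm above the table. The bay is 166 mm (case x) by 265 mm (case y) and takes two pans side by side, long sides front to back. A divider 10 mm thick, its top 120 mm above the table, parts it from the right bay. When open, it is clear but for 20 mm at the divider, where the open lid's handle stands up.
- bay_right (a point): Centre of the right bay's floor, likewise, 275 mm to the right of the left one.
- lid_left (a joint): Left sliding lid, m (upper track; clear pane in an aluminium frame, 275 mm wide, top 170 mm up). 0 = shut, against the left end; to 0.25 as it slides right over the right lid and uncovers the left bay. Stays where left; about 2 N moves it. Only one bay opens at once: lid_left + lid_right is at most about 0.252 (right handle meets left lid's edge); opening the right lid pushes the left one shut.
- lid_right (a joint): Right sliding lid, m (lower track, beneath the left one; same pane, top 156 mm up). 0 = shut, against the right end; to 0.25 as it slides left (+y of the case) beneath the left lid and uncovers the right bay. Opening the left lid fully needs this one shut, or pushes it shut.
- lid_left_grip (a point): Point on the left lid's handle, an upright black blade on the lid's left edge: 90 mm long along the case's x, 12 mm thick along y, from 170 to 220 mm up; this point is on its centreline, 200 mm up, and moves with the lid.
- lid_right_grip (a point): Point on the right lid's handle, an upright black blade on the lid's right edge: 90 mm long along the case's x, 12 mm thick along y, from 156 to 215 mm up; this point is on its centreline, 200 mm up. The left lid (top 170 mm up) can come right up to its left face: pinch it above 175 mm.
- lever (a joint): Cold-air lever, rad, swinging front to rear about an axis along the case's y. 0 = leaning 0.7 rad forward (towards the robot) of upright, 0.7 = upright, 1.4 = fully to the rear. The one broad blue mark on its grey drum is at 1.05; thin white marks at 0, 0.35, 0.7, 1.4. Stays where left; about 1.2 N at the knob moves it.
- lever_knob (a point): Centre of the lever's orange knob, a cylinder 24 mm in diameter and 30 mm long with its axis along the case's y, 110 mm from the pivot; it moves with the lever.
- lever_pivot (a point): Pivot of the lever, on the axis of the grey drum (radius 50 mm, 60 mm wide along y), 135 mm up, on the black fan unit (98 mm wide, 145 mm high).
- tag_red: Red label clipped to the rear wall of the case behind one bay (100 mm wide, its top 179 mm up): that bay is for red-lidded pans. Origin level with the bay's middle along the case's y (137.5 mm left or right of the case's centre); axes as the case's. The labels change places between runs.
- tag_green: Green label, likewise, behind the bay for green-lidded pans.
- red1_c (a point): Steel ingredient pan 130 (own x) x 86 (own y) x 68 mm high with a clip-on red lid that does not come off; on top a red bar handle 60 mm long along own x, 16 mm thick along own y, 34 mm tall (from 68 to 102 mm above the underside). This point is the pan's centre, 51 mm above its underside. Mass about 0.45 kg. Either end may face forward. Not every such pan is there in every run.
- red2_c (a point): Steel ingredient pan 130 (own x) x 86 (own y) x 68 mm high with a clip-on red lid that does not come off; on top a red bar handle 60 mm long along own x, 16 mm thick along own y, 34 mm tall (from 68 to 102 mm above the underside). This point is the pan's centre, 51 mm above its underside. Mass about 0.45 kg. Either end may face forward. Not every such pan is there in every run.
- green1_c (a point): Steel ingredient pan 130 (own x) x 86 (own y) x 68 mm high with a clip-on green lid that does not come off; on top a green bar handle 60 mm long along own x, 16 mm thick along own y, 34 mm tall (from 68 to 102 mm above the underside). This point is the pan's centre, 51 mm above its underside. Mass about 0.45 kg. Either end may face forward. Not every such pan is there in every run.
- green2_c (a point): Steel ingredient pan 130 (own x) x 86 (own y) x 68 mm high with a clip-on green lid that does not come off; on top a green bar handle 60 mm long along own x, 16 mm thick along own y, 34 mm tall (from 68 to 102 mm above the underside). This point is the pan's centre, 51 mm above its underside. Mass about 0.45 kg. Either end may face forward. Not every such pan is there in every run.
- used1_c (a point): Steel ingredient pan 130 (own x) x 86 (own y) x 68 mm high with a clip-on white lid that does not come off; on top a white bar handle 60 mm long along own x, 16 mm thick along own y, 34 mm tall (from 68 to 102 mm above the underside). This point is the pan's centre, 51 mm above its underside. Mass about 0.2 kg. It starts in a bay of the case, long side front to back (along the case's x); only one of used1 and used2 is there in a run.
- used2_c (a point): Steel ingredient pan 130 (own x) x 86 (own y) x 68 mm high with a clip-on white lid that does not come off; on top a white bar handle 60 mm long along own x, 16 mm thick along own y, 34 mm tall (from 68 to 102 mm above the underside). This point is the pan's centre, 51 mm above its underside. Mass about 0.2 kg. It starts in a bay of the case, long side front to back (along the case's x); only one of used1 and used2 is there in a run.
- tray: Grey wash-up tray, fixed, 220 (own x) x 160 (own y) x 18 mm, walls 4 mm, floor 4 mm. Origin: centre of its underside on the table.
- oil: Amber oil bottle, 62 mm in diameter, 210 mm tall, bystander. Origin: centre of its underside.
- tin: Red tomato tin, 100 mm in diameter, 120 mm tall, bystander. Origin: centre of its underside.
- bowl: Steel bowl, 140 mm wide, 55 mm tall, bystander. Origin: centre of its underside.
Things that resemble listed ones, but are neither listed nor needed, are in the scene too. What is shaped like the part that bears green1_c but purple is not meant. Leave any orange look-alike of the part that bears green2_c alone.

How it is judged:
By the outcome, as a careful person would: the job done as asked, in the order asked, and still so for the second after the job is handed in, with the robot touching nothing.
Of red1, red2, green1, green2 only 2 to 4 are there at a start; the rules pass over those that are not, and their reading is None.
Of used1, used2 only 1 to 1 are there at a start; the rules pass over those that are not, and their reading is None.
At some moment in a run one of red1, red2, green1, green2 may be knocked a few centimetres aside while the robot is not near it.
Once in a run the grip may slacken for a moment while it holds something.
It also fails if it takes over 210 s, if anything falls off the work surface, if the arm or the gripper's body presses on something with over 40 N, if the wrist force passes 120 N, or if a joint passes its speed limit or range.

ROBOT

A 6-joint arm with a two-finger parallel gripper is mounted at the origin on the work surface. World frame = base frame: x ahead of the robot, y to its left, z up, the work surface at z = 0. Lengths are in m, angles in rad, forces in N, time in s.
With the tool pointing down it reaches from about 0.425 to 0.95 m from the base axis. Payload 3.5 kg.
Tool frame: the origin (TCP) lies between the finger pads; the fingertips stand 19 mm ahead of it and the grasp point (between the pads) is the TCP; y points along the fingers, z is the direction in which the jaws open and shut, and the axes are right-handed (so a half turn about y gives the same grasp; the last joint's range is limited). The gripper opens to 85 mm and grips with 20 to 120 N. Pads are 22 mm wide; open, the fingers measure 114 mm over their backs; the gripper's body (76 mm by 85 mm) begins 54 mm behind the grasp point. The pads swing forward as they close: fully open they stand 13 mm farther back than shut.
Start: joints at [1.196, 0.286, 1.577, -0, 1.279, -0.15], TCP at [0.15, 0.658, 0.25] pointing down, gripper open.
Joint ranges: [-2.77, 2.77], [-0.9, 2.22], [0.21, 2.48], [-1.53, 4.67], [0.24, 2.81], [-2.84, 2.84]. Speed limits (rad/s): [2.79, 2.79, 3.14, 3.14, 3.14, 3.14].

INTERFACE

Orientations are given as a unit quaternion [x, y, z, w].
In Python, from plant import get_state, read_camera, camera_model, sign_off gives the robot as it stands.
- The arm moves only by the tool carry_out, never from a script. Its argument "moves" is a list of rows, each a list of 7 numbers: the turn, a rotation vector about the tool's x, y, z in rad, then the shift along the tool's x, y, z in m, then the closure, from -1 (fully open) to 1 (shut). In form: [[wx, wy, wz, dx, dy, dz, jaw], ...]. A call has 1 to 10 rows; each row shifts and turns the commanded pose from where the row before left it, along the tool's axes as they then stand; what a row does not reach is not made up. A row lasts 1/8 s, in which the tool goes at most 62.5 mm and 10.7 degrees, less where a joint would pass 70% of its speed; a pose out of reach is approached as far as the arm can. A call is refused whole if a number of a shift passes 0.0625 or a number of a turn 0.188, either way. A call with a gripper value outside its range is refused whole. The fingers move at their own pace and stop on an object; "squeeze" is the grip in N (left out, the last holds). Time passes only in rows, so rows that do not move let the fingers close. It gives the time, the measured TCP pose, the force and the opening at its end, in the units of the state.
- get_state(): the state, without advancing time (a new reading comes with each control period).
- read_camera(name): name is "scene" or "top" or "wrist"; returns the picture (384x512x3 uint8, blue, green, red); there is no depth.
- camera_model(name): a dict with "camera_matrix" (3x3 intrinsics, pixels), "pose" (4x4, takes a point from camera to world coordinates). Camera axes: x right, y down, z forward; pixel columns grow to the right and rows downward; lengths in m; the calibration is good to about 2 mm. A picture is of the moment at which its call begins: read the wrist's pose just before it. camera_model takes no time and is no camera call; for the wrist camera it gives the pose at the moment of the call.
- sign_off(): hands the job in, once; it reports no verdict.
The state is a dict: "time": time; "qpos": joint angles; "dq": joint speeds; "joint_efforts": joint torques, N m; "eef_pos": TCP position; "tcp_rot": TCP orientation; "contact_force": force on the tool from outside, world axes, zero at the start; "wrist_torque": the same for the moment, N m; "opening": opening from 0.0 (shut) to 1.0 (fully open).
Only numpy, scipy, OpenCV 4.12 (cv2) and the standard library are available. Lean on these libraries where they do the work, as an engineer would, in place of code of your own. Each camera call takes 0.05 s, during which the arm holds its last target. There are 200 camera calls.

## Working session

There is one attempt and no reset: what is moved stays moved. The work goes in short steps, Python scripts to look and compute and a tool call to move; the robot and the scene stay as the last step left them, time stands still between calls to the robot, and variables do not carry over. Pictures are saved under pics/ and viewed, about 12 in all and at most 16, crops included, and the job is handed in when it is done.

Besides the shell and the picture viewer there is one more tool, called after ">>>" in YAML: its name, and indented under it one key for each argument. carry_out: Moves the arm, as the interface text tells. Its arguments: {"type":"object","properties":{"moves":{"type":"array","items":{"type":"array","items":{"type":"number"}}},"squeeze":{"type":"number"}},"required":["moves"]}

```bash
ls; mkdir -p pics; python3 - <<'E'
from plant import *
import cv2,numpy as np
print(get_state())
for n in("scene","top","wrist"):
    m=camera_model(n);print(n,np.round(m["camera_matrix"],1).tolist(),np.round(m["pose"],3).tolist())
a=read_camera("scene");b=read_camera("top")
cv2.imwrite("pics/s0.png",a);cv2.imwrite("pics/t0.png",b)
E
```

```text
pics
{'time': 0.0, 'qpos': array([ 1.19599621e+00,  2.87223287e-01,  1.57820388e+00, -3.31414449e-05,
        1.27860292e+00, -1.49999093e-01]), 'dq': array([ 0.00099854,  0.00053585, -0.00091066, -0.00158652,  0.00182687,
        0.00094526]), 'joint_efforts': array([ 7.72631065e-04, -4.05967641e+01, -2.92635351e+01, -1.07220967e-04,
        5.74047255e-03, -8.53538637e-06]), 'eef_pos': array([0.15021219, 0.65743275, 0.24889416]), 'tcp_rot': array([ 0.70347977, -0.07952119,  0.07909578, -0.70180942]), 'contact_force': array([-0.16409813,  1.27225504, -0.89177524]), 'wrist_torque': array([-0.02449024,  0.02131099,  0.03800162]), 'opening': 1.0034546386771357}
scene [[420.5, 0.0, 263.3], [0.0, 420.5, 185.1], [0.0, 0.0, 1.0]] [[0.261, 0.817, -0.515, 1.296], [0.965, -0.212, 0.153, -0.217], [0.016, -0.537, -0.843, 1.367], [0.0, 0.0, 0.0, 1.0]]
top [[452.0, 0.0, 254.1], [0.0, 452.0, 197.4], [0.0, 0.0, 1.0]] [[0.032, -0.975, 0.222, 0.158], [-0.999, -0.03, 0.011, 0.003], [-0.005, -0.222, -0.975, 1.768], [0.0, 0.0, 0.0, 1.0]]
wrist [[270.3, 0.0, 257.9], [0.0, 270.3, 190.5], [0.0, 0.0, 1.0]] [[0.223, 0.942, 0.252, 0.087], [0.975, -0.214, -0.06, 0.672], [-0.003, 0.259, -0.966, 0.373], [0.0, 0.0, 0.0, 1.0]]
```

View pics/t0.png

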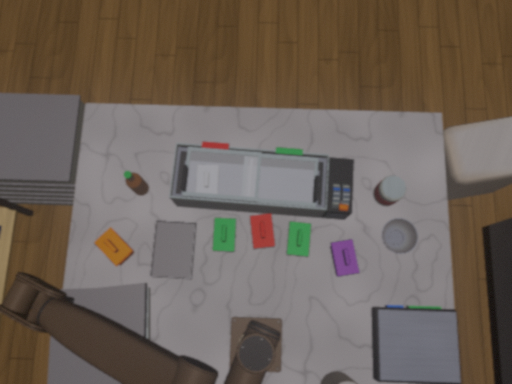

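View pics/s0.png

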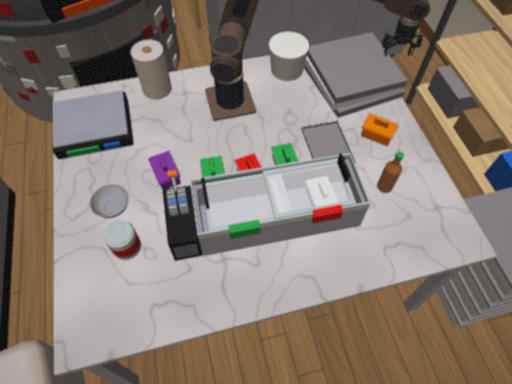

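The top view shows candidates: green pans at (224,235) and (299,239), one red pan at (262,231), and a white used pan in the left bay at (207,178). The look-alikes are purple at (345,258) and orange at (114,246), and I'll leave both alone. The red label (215,145) is behind the left bay and the green label (289,152) behind the right. The tray is at (174,250).

```bash
cat > h.py <<'E'
from plant import *
import cv2,numpy as np
from scipy.spatial.transform import Rotation as R
def cast(m,uv,z):
    K=np.array(m["camera_matrix"]);T=np.array(m["pose"])
    uv=np.atleast_2d(np.array(uv,float))
    d=np.c_[uv,np.ones(len(uv))]@np.linalg.inv(K).T@T[:3,:3].T
    o=T[:3,3];return o+d*((z-o[2])/d[:,2])[:,None]
def proj(m,p):
    K=np.array(m["camera_matrix"]);T=np.array(m["pose"])
    c=(np.atleast_2d(p)-T[:3,3])@T[:3,:3];c=c@K.T;return c[:,:2]/c[:,2:]
HUE={"red":[(0,6),(172,180)],"green":[(50,80)],"purple":[(130,160)],"orange":[(7,18)]}
def blobs(img,col,amin=30,smin=130,vmin=60):
    h=cv2.cvtColor(img,cv2.COLOR_BGR2HSV);m=np.zeros(h.shape[:2],np.uint8)
    for a,b in HUE[col]: m|=cv2.inRange(h,(a,smin,vmin),(b,255,255))
    m=cv2.morphologyEx(m,cv2.MORPH_CLOSE,np.ones((3,3),np.uint8))
    cs,_=cv2.findContours(m,cv2.RETR_EXTERNAL,cv2.CHAIN_APPROX_NONE)
    return [c[:,0,:] for c in cs if cv2.contourArea(c)>=amin]
def rect(m,c,z):
    p=cast(m,c,z)[:,:2].astype(np.float32);(x,y),(w,h),a=cv2.minAreaRect((p*1000))
    if w<h: w,h,a=h,w,a+90
    return np.round([x/1000,y/1000,w/1000,h/1000,(a+90)%180-90],3)
def tool():
    s=get_state();r=R.from_quat(s["tcp_rot"]);return s,r
E
python3 - <<'E'
from h import *
m=camera_model("top");a=cv2.imread("pics/t0.png")
for c in HUE:
    for b in blobs(a,c): print(c,b.mean(0).round(),"z68",rect(m,b,.068),"z150",rect(m,b,.17))
s,r=tool();print(r.as_matrix().round(3))
cv2.imwrite("pics/t0c.png",cv2.resize(a[130:290,140:370],None,fx=3.4,fy=3.4,interpolation=cv2.INTER_CUBIC))
E
```

```text
red [262. 230.] z68 [ 0.418 -0.011  0.122  0.076  7.85 ] z150 [ 0.402 -0.01   0.115  0.072  7.85 ]
red [215. 145.] z68 [7.520e-01 1.850e-01 9.700e-02 1.900e-02 8.711e+01] z150 [7.170e-01 1.740e-01 9.100e-02 1.800e-02 8.711e+01]
green [299. 238.] z68 [ 0.391 -0.15   0.115  0.071 -4.536] z150 [ 0.377 -0.141  0.108  0.066 -4.536]
green [224. 234.] z68 [ 0.398  0.133  0.116  0.071 -0.852] z150 [ 0.384  0.125  0.109  0.066 -0.852]
green [289. 151.] z68 [ 7.3600e-01 -1.0700e-01  9.1000e-02  1.6000e-02  8.7112e+01] z150 [ 7.0200e-01 -1.0000e-01  8.6000e-02  1.5000e-02  8.7112e+01]
orange [ 21. 353.] z68 [-0.037  0.835  0.251  0.171  7.646] z150 [-0.025  0.785  0.236  0.161  7.646]
orange [486. 332.] z68 [ 0.084 -0.819  0.369  0.048 -0.031] z150 [ 0.089 -0.769  0.347  0.045 -0.031]
orange [480. 254.] z68 [ 0.351 -0.824  0.142  0.037  0.165] z150 [ 0.339 -0.774  0.133  0.034  0.165]
orange [114. 247.] z68 [ 0.337  0.547  0.13   0.08  48.541] z150 [ 0.326  0.514  0.122  0.075 48.541]
orange [ 33. 255.] z68 [ 0.314  0.855  0.294  0.203 10.198] z150 [ 0.304  0.804  0.277  0.191 10.198]
orange [343. 207.] z68 [ 5.1700e-01 -3.2100e-01  3.4000e-02  2.4000e-02  8.9445e+01] z150 [ 4.9500e-01 -3.0100e-01  3.2000e-02  2.2000e-02  8.9445e+01]
orange [492. 214.] z68 [  0.512  -0.891   0.193   0.08  -58.855] z150 [  0.491  -0.838   0.182   0.075 -58.855]
orange [261.  57.] z68 [ 1.140e+00  4.000e-02  2.188e+00  5.430e-01 -8.836e+01] z150 [ 1.081e+00  3.800e-02  2.057e+00  5.100e-01 -8.836e+01]
[[ 0.975 -0.001  0.223]
 [-0.223 -0.002  0.975]
 [-0.    -1.    -0.002]]
```

View pics/t0c.png

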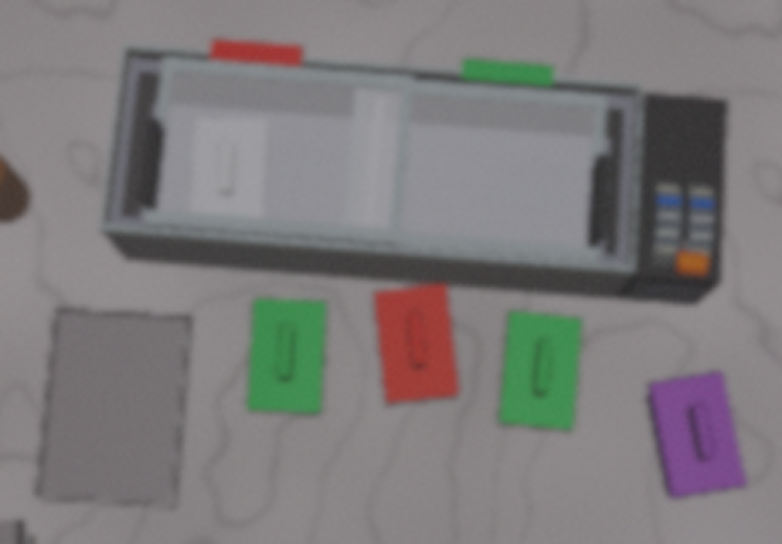

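>>> carry_out:
  moves:
    - [0, -0.171, 0, 0, 0, 0, -1]
    - [0, 0, 0, 0, -0.06, 0, -1]
    - [0, 0, 0, 0.05, 0, -0.033, -1]
    - [0, 0, 0, 0.05, 0, -0.033, -1]
    - [0, 0, 0, 0.05, 0, -0.033, -1]
    - [0, 0, 0, 0.05, 0, -0.033, -1]
    - [0, 0, 0, 0.05, 0, -0.033, -1]
    - [0, 0, 0, 0.05, 0, -0.033, -1]
    - [0, 0, 0, 0.05, 0, -0.033, -1]
    - [0, 0, 0, 0.05, 0, -0.033, -1]

```text
time: 1.35
eef_pos: [0.5368, 0.3714, 0.3097]
tcp_rot: [0.707, -0.019, 0.019, -0.707]
contact_force: [0.1, 0.6, 0.8]
opening: 1.001
```

>>> carry_out:
  moves:
    - [0, 0, 0, 0.03, 0, -0.02, -1]
    - [0, 0, 0, 0, 0, 0, -1]
    - [0, 0, 0, 0, 0, 0, -1]

```text
time: 1.72
eef_pos: [0.564, 0.3515, 0.3097]
tcp_rot: [0.707, -0.02, 0.019, -0.707]
contact_force: [0.4, 0.8, -1.0]
opening: 1.004
```

```bash
python3 - <<'E'
from h import *
m=camera_model("wrist");a=read_camera("wrist");cv2.imwrite("pics/w1.png",a)
s,r=tool();print(s["eef_pos"].round(4),r.as_matrix().round(3).tolist(),s["qpos"].round(3))
print(proj(m,s["eef_pos"]))
t=camera_model("top");b=read_camera("top");cv2.imwrite("pics/t1.png",b)
np.save("w1m.npy",m["pose"])
E
```

```text
[0.5636 0.3519 0.3099] [[0.999, -0.001, 0.053], [-0.053, -0.0, 0.999], [-0.001, -1.0, -0.0]] [ 0.406  0.227  1.54   0.     1.376 -1.112]
[[259.11937512 250.78382241]]
```

View pics/w1.png

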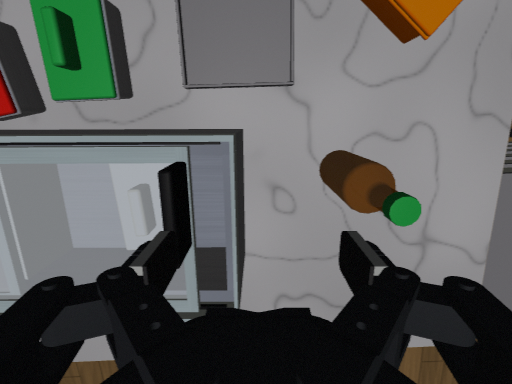

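The wrist view shows the left lid blade at about (160–188, 163–270), the white pan's handle through the pane at (138,205), the left end of the case at u≈240, and the oil bottle at (365,190).

```bash
python3 - <<'E'
from h import *
m=camera_model("wrist")
C=np.array([.607,.043]);ya=-3.05*np.pi/180;ex=np.array([np.cos(ya),np.sin(ya)]);ey=np.array([-ex[1],ex[0]])
def P(n,uv,z):
    p=cast(m,uv,z)[0];d=p[:2]-C;print(n,p.round(4),"case",(d@ex).round(4),(d@ey).round(4))
P("blade topfrontL",(160,170),.22);P("blade botfrontR",(187,163),.17)
P("outer front left corner",(243,129),.145)
P("outer front left corner .175",(243,129),.175)
P("front guard edge at left of pic",(0,134),.175)
P("used handle",(138,207),.13)
a=cv2.imread("pics/w1.png");g=cv2.cvtColor(a,cv2.COLOR_BGR2GRAY)
for v in (180,200,220): print(v,g[v,150:205:2].tolist())
t=camera_model("top");b=cv2.imread("pics/t1.png")
for c in("red","green"):
    for q in blobs(b,c): print(c,q.mean(0).round(),rect(t,q,.068))
E
```

```text
blade topfrontL [0.5347 0.2746 0.22  ] case -0.0846 0.2274
blade botfrontR [0.5375 0.2833 0.17  ] case -0.0822 0.2363
outer front left corner [0.5086 0.3392 0.145 ] case -0.114 0.2906
outer front left corner .175 [0.5076 0.3409 0.175 ] case -0.1151 0.2922
front guard edge at left of pic [0.5003 0.1122 0.175 ] case -0.1103 0.0634
used handle [0.5927 0.2081 0.13  ] case -0.023 0.1641
180 [169, 168, 169, 168, 112, 16, 24, 27, 31, 33, 11, 5, 4, 4, 5, 4, 3, 2, 6, 137, 47, 101, 116, 114, 115, 115, 114, 114]
200 [127, 157, 169, 169, 168, 112, 19, 21, 29, 31, 27, 12, 1, 4, 5, 2, 5, 5, 0, 52, 113, 57, 117, 118, 118, 117, 119, 118]
220 [128, 128, 126, 165, 168, 168, 112, 18, 24, 28, 29, 23, 11, 1, 2, 4, 5, 5, 6, 1, 107, 84, 82, 113, 114, 113, 114, 114]
red [262. 230.] [ 0.418 -0.01   0.122  0.076  7.85 ]
red [215. 145.] [7.5200e-01 1.8500e-01 9.7000e-02 1.9000e-02 8.6727e+01]
green [298. 238.] [ 0.391 -0.15   0.114  0.069 -4.32 ]
green [224. 234.] [ 0.398  0.133  0.116  0.07  -1.124]
green [289. 151.] [ 7.3700e-01 -1.0900e-01  8.8000e-02  1.5000e-02  8.7123e+01]
```

```bash
python3 - <<'E'
from h import *
C=np.array([.607,.043]);ya=-3.05*np.pi/180;ex=np.array([np.cos(ya),np.sin(ya)]);ey=np.array([-ex[1],ex[0]])
t=camera_model("top")
def P(n,uv,z):
    p=cast(t,(np.array(uv)/3.4+[140,130]) ,z)[0];d=p[:2]-C;print(n,p.round(4),"case",(d@ex).round(4),(d@ey).round(4))
P("L blade rear top",(157,122),.22);P("L blade front",(148,208),.22)
P("R blade rear top",(603,155),.215);P("R blade front",(597,245),.215)
P("corner FL .175",(105,232),.175);P("corner RL",(128,50),.175);P("corner FR",(632,270),.175);P("corner RR",(640,90),.175)
P("used handle",(227,168),.132)
P("red tag top mid",(257,41),.179);P("green tag top",(508,60),.179);P("knob",(693,262),.22);
for q in [(56,308),(192,316),(178,508),(36,498)]: P("tray",q,.018)
E
```

```text
L blade rear top [0.6177 0.2674 0.22  ] case -0.0012 0.2246
L blade front [0.5247 0.2706 0.22  ] case -0.0943 0.2229
R blade rear top [ 0.5975 -0.2012  0.215 ] case 0.0036 -0.2444
R blade front [ 0.5009 -0.1951  0.215 ] case -0.0933 -0.2434
corner FL .175 [0.5077 0.3224 0.175 ] case -0.114 0.2737
corner RL [0.712  0.3121 0.175 ] case 0.0905 0.2743
corner FR [ 0.4839 -0.2372  0.175 ] case -0.1081 -0.2864
corner RR [ 0.6832 -0.2465  0.175 ] case 0.0915 -0.2851
used handle [0.5935 0.2018 0.132 ] case -0.022 0.1578
red tag top mid [0.7252 0.1712 0.179 ] case 0.1112 0.1344
green tag top [ 0.7117 -0.1027  0.179 ] case 0.1123 -0.1399
knob [ 0.485 -0.293  0.22 ] case -0.104 -0.342
tray [0.4505 0.404  0.018 ] case -0.1754 0.3521
tray [0.4461 0.2462 0.018 ] case -0.1715 0.1944
tray [0.2278 0.2488 0.018 ] case -0.3896 0.1853
tray [0.2338 0.4092 0.018 ] case -0.3922 0.3458
```

>>> carry_out:
  moves:
    - [0, 0, 0, 0.015, 0, -0.037, -1]
    - [0, 0, 0, 0, 0, -0.037, -1]
    - [0, 0, 0, 0, 0.05, 0, -1]
    - [0, 0, 0, 0, 0.04, 0, -1]
    - [0, 0, 0, 0, 0.02, 0, -1]
    - [0, 0, 0, 0, 0, 0, 0.5]
    - [0, 0, 0, 0, 0, 0, 1]
    - [0, 0, 0, 0, 0, 0, 1]
    - [0, 0, 0, 0, 0, 0, 1]
    - [0, 0, 0, 0, 0, 0, 1]
  squeeze: 30

```text
time: 3.08
eef_pos: [0.5762, 0.2767, 0.2019]
tcp_rot: [-0.707, 0.018, -0.02, 0.707]
contact_force: [-0.4, -0.4, 3.6]
opening: 0.137
```

>>> carry_out:
  moves:
    - [0, 0, 0, 0, 0, 0, 1]
    - [0, 0, 0, 0, 0, 0, 1]

```text
time: 3.32
eef_pos: [0.5762, 0.2767, 0.2019]
tcp_rot: [-0.707, 0.018, -0.02, 0.707]
contact_force: [-0.8, -0.8, 5.7]
opening: 0.137
```

>>> carry_out:
  moves:
    - [0, 0, 0, 0, 0, -0.02, 1]
    - [0, 0, 0, 0, 0, -0.03, 1]
    - [0, 0, 0, 0, 0, -0.03, 1]
    - [0, 0, 0, 0, 0, -0.03, 1]
    - [0, 0, 0, 0, 0, -0.03, 1]
    - [0, 0, 0, 0, 0, -0.03, 1]
    - [0, 0, 0, 0, 0, -0.02, 1]
    - [0, 0, 0, 0, 0, -0.01, 1]
    - [0, 0, 0, 0, 0, 0, 1]

```text
time: 4.45
eef_pos: [0.5661, 0.0754, 0.2019]
tcp_rot: [0.707, -0.018, 0.021, -0.706]
contact_force: [2.0, -0.8, 5.2]
opening: 0.137
```

>>> carry_out:
  moves:
    - [0, 0, 0, 0, 0, -0.01, 1]
    - [0, 0, 0, 0, 0, 0, 1]

```text
time: 4.7
eef_pos: [0.5657, 0.0659, 0.2019]
tcp_rot: [0.707, -0.018, 0.021, -0.706]
contact_force: [2.9, -1.3, 4.8]
opening: 0.139
```

>>> carry_out:
  moves:
    - [0, 0, 0, 0, 0, -0.005, 1]
    - [0, 0, 0, 0, 0, 0, 1]

```text
time: 4.95
eef_pos: [0.5655, 0.0616, 0.2019]
tcp_rot: [0.707, -0.017, 0.021, -0.707]
contact_force: [2.7, -0.0, 5.9]
opening: 0.133
```

>>> carry_out:
  moves:
    - [0, 0, 0, 0, 0, -0.004, 1]
    - [0, 0, 0, 0, 0, 0, 1]

```text
time: 5.2
eef_pos: [0.5653, 0.0578, 0.2019]
tcp_rot: [-0.707, 0.017, -0.021, 0.707]
contact_force: [3.7, 0.8, 5.4]
opening: 0.133
```

>>> carry_out:
  moves:
    - [0, 0, 0, 0, 0, -0.003, 1]
    - [0, 0, 0, 0, 0, 0, 1]

```text
time: 5.45
eef_pos: [0.5651, 0.0557, 0.2019]
tcp_rot: [-0.706, 0.017, -0.021, 0.708]
contact_force: [4.1, 4.3, 6.2]
opening: 0.135
```

```bash
python3 - <<'E'
from h import *
b=read_camera("top");cv2.imwrite("pics/t2.png",cv2.resize(b[130:290,140:370],None,fx=3.4,fy=3.4,interpolation=cv2.INTER_CUBIC))
E
```

```text
(no output)
```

View pics/t2.png

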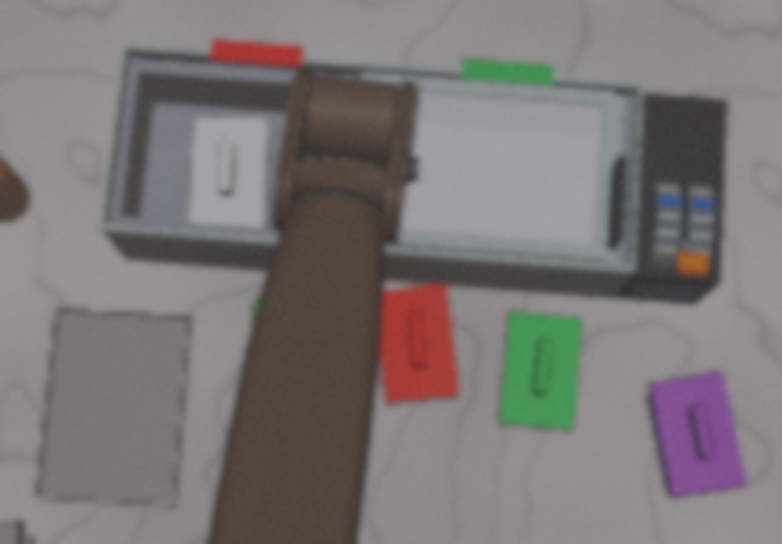

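The left lid is against its stop, with the left bay open and the white pan at (230,170) in the crop.

>>> carry_out:
  moves:
    - [0, 0, 0, 0, 0, 0, 0]
    - [0, 0, 0, 0, 0, 0, 0]
    - [0, 0, 0, 0, 0, 0, 0]
    - [0, 0, 0, 0, -0.05, 0, 0]
    - [0, 0, 0, 0, -0.05, 0, -0.2]
    - [0, 0, 0, 0.01, 0, 0.05, -0.2]
    - [0, 0, 0, 0.01, 0, 0.05, -0.2]
    - [0, 0, 0, 0, 0, 0.05, -0.2]
    - [0, 0, 0, 0, 0, 0, -0.2]
    - [0, 0, 0, 0, 0, 0, -0.2]

```text
time: 6.75
eef_pos: [0.5914, 0.2033, 0.2997]
tcp_rot: [0.707, -0.019, 0.019, -0.707]
contact_force: [-0.5, -0.2, 0.5]
opening: 0.598
```

```bash
cat >> h.py <<'E'
C=np.array([.597,.0405]);ya=-3.05*np.pi/180;ex=np.array([np.cos(ya),np.sin(ya)]);ey=np.array([-ex[1],ex[0]])
def W(x,y): return C+x*ex+y*ey
def case(p): d=np.array(p)[:2]-C; return np.round([d@ex,d@ey],4)
def to(p):
    "shift in tool axes to world point p (3)"
    s,r=tool();return (r.inv().apply(np.array(p)-s["eef_pos"])).round(4)
E
python3 - <<'E'
from h import *
m=camera_model("wrist");a=read_camera("wrist");cv2.imwrite("pics/w2.png",a)
s,r=tool();print(s["eef_pos"].round(4),r.as_matrix().round(3).tolist(),s["opening"])
h=cv2.cvtColor(a,cv2.COLOR_BGR2HSV);k=cv2.inRange(h,(0,0,150),(180,60,255))
n,l,st,c=cv2.connectedComponentsWithStats(k)
for i in range(1,n):
    if st[i][4]>800: print(st[i],c[i].round(), cast(m,c[i],.1))
E
```

```text
[0.5915 0.2027 0.2999] [[0.999, -0.001, 0.054], [-0.054, -0.001, 0.999], [-0.001, -1.0, -0.001]] 0.6001031781303732
[    0     0   512   335 49392] [364. 121.] [[0.53567546 0.32934023 0.1       ]]
[    0   109   122   168 13420] [ 44. 201.] [[ 0.61216947 -0.06659648  0.1       ]]
[  108   108   255   151 22344] [236. 166.] [[0.5807713  0.17708339 0.1       ]]
[ 207  270  103   11 1098] [258. 275.] [[0.73130172 0.19556019 0.1       ]]
[  0 278  87  13 998] [ 40. 284.] [[ 0.72923378 -0.1035433   0.1       ]]
```

View pics/w2.png

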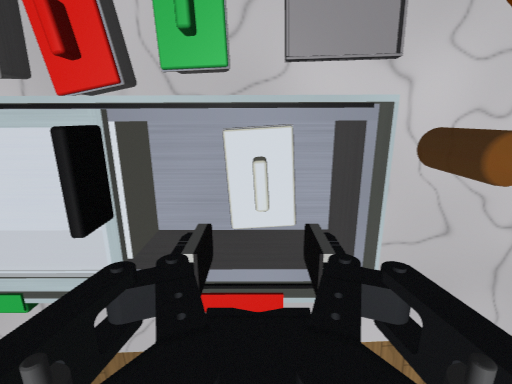

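The white pan in the open bay spans about (224–296, 126–228), with its bar at (261,184) running nearly along case x. The blade stands at (82,180), next to the divider.

```bash
python3 - <<'E'
from h import *
m=camera_model("wrist")
for n,q,z in [("bar",(261,184),.128),("bar near",(260,158),.132),("bar far",(262,209),.132),("lid c",(261,177),.098),("c",(224,128),.098),("c",(292,126),.098),("c",(296,225),.098),("c",(231,228),.098)]:
    p=cast(m,q,z)[0];print(n,p.round(4),case(p))
E
```

```text
bar [0.5983 0.2055 0.128 ] [-0.0075  0.1648]
bar near [0.5683 0.2059 0.132 ] [-0.0375  0.1637]
bar far [0.6266 0.2051 0.132 ] [0.0208 0.166 ]
lid c [0.5967 0.2059 0.098 ] [-0.0091  0.1651]
c [0.5355 0.1654 0.098 ] [-0.0681  0.1215]
c [0.5376 0.2454 0.098 ] [-0.0703  0.2014]
c [0.6625 0.2478 0.098 ] [0.0543 0.2105]
c [0.6621 0.1635 0.098 ] [0.0585 0.1263]
```

>>> carry_out:
  moves:
    - [0, 0, 0, 0.006, 0.05, 0.003, -0.2]
    - [0, 0, 0, 0, 0.05, 0, -0.2]
    - [0, 0, 0, 0, 0.05, 0, -0.2]
    - [0, 0, 0, 0, 0.029, 0, -0.2]
    - [0, 0, 0, 0, 0, 0, 0.2]
    - [0, 0, 0, 0, 0, 0, 1]
    - [0, 0, 0, 0, 0, 0, 1]
    - [0, 0, 0, 0, 0, 0, 1]
    - [0, 0, 0, 0, 0, 0, 1]
    - [0, 0, 0, 0, 0, 0, 1]
  squeeze: 45

```text
time: 8.05
eef_pos: [0.5989, 0.2061, 0.1232]
tcp_rot: [0.707, -0.018, 0.02, -0.707]
contact_force: [0.8, -2.2, 6.4]
opening: 0.177
```

>>> carry_out:
  moves:
    - [0, 0, 0, 0, -0.02, 0, 1]
    - [0, 0, 0, 0, -0.05, 0, 1]
    - [0, 0, 0, 0, -0.05, 0, 1]
    - [0, 0, 0, 0, -0.05, 0, 1]
    - [0, 0, 0, 0, -0.03, 0, 1]
    - [0, 0, 0, 0, 0, 0, 1]

```text
time: 8.8
eef_pos: [0.5985, 0.2069, 0.3251]
tcp_rot: [-0.706, 0.017, -0.021, 0.708]
contact_force: [0.7, -0.6, -1.5]
opening: 0.174
```

>>> carry_out:
  moves:
    - [0, 0, 0, -0.04, 0, 0.01, 1]
    - [0, 0, 0, -0.045, 0, 0.02, 1]
    - [0, 0, 0, -0.045, 0, 0.02, 1]
    - [0, 0, 0, -0.045, 0, 0.02, 1]
    - [0, 0, 0, -0.045, 0, 0.02, 1]
    - [0, 0, 0, -0.039, 0, 0.018, 1]
    - [0, 0, 0, 0, 0.05, 0, 1]
    - [0, 0, 0, 0, 0.05, 0, 1]
    - [0, 0, 0, 0, 0.05, 0, 1]
    - [0, 0, 0, 0, 0, 0, 1]

```text
time: 10.05
eef_pos: [0.3403, 0.3255, 0.1647]
tcp_rot: [0.71, -0.024, 0.014, -0.704]
contact_force: [0.1, -0.7, -1.7]
opening: 0.177
```

```bash
python3 - <<'E'
from h import *
s,r=tool();print(s["eef_pos"].round(4),s["opening"],r.as_matrix().round(3).tolist())
m=camera_model("wrist");a=read_camera("wrist");cv2.imwrite("pics/w3.png",a)
E
```

```text
[0.3403 0.3255 0.1647] 0.1766331068773055 [[0.998, -0.013, 0.054], [-0.054, -0.008, 0.999], [-0.013, -1.0, -0.008]]
```

View pics/w3.png

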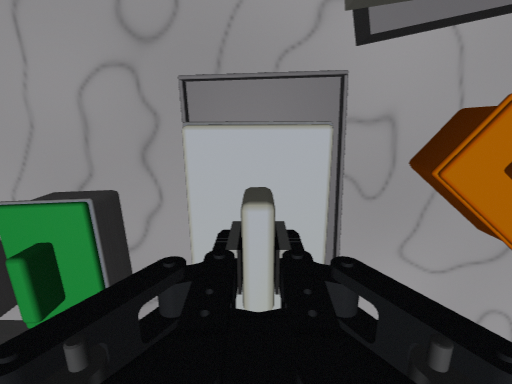

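The white pan hangs over the tray (180–347, 73+), near its middle.

>>> carry_out:
  moves:
    - [0, 0, 0, 0.002, 0.03, 0.004, 1]
    - [0, 0, 0, 0, 0.02, 0, 1]
    - [0, 0, 0, 0, 0.01, 0, 1]
    - [0, 0, 0, 0, 0.005, 0, 1]
    - [0, 0, 0, 0, 0, 0, 1]

```text
time: 10.72
eef_pos: [0.3477, 0.3323, 0.1072]
tcp_rot: [-0.707, 0.019, -0.019, 0.707]
contact_force: [0.3, -0.5, -2.3]
opening: 0.177
```

>>> carry_out:
  moves:
    - [0, 0, 0, 0, 0.007, 0, 1]
    - [0, 0, 0, 0, 0.003, 0, 1]
    - [0, 0, 0, 0, 0, 0, 1]

```text
time: 11.1
eef_pos: [0.3475, 0.3321, 0.0971]
tcp_rot: [0.707, -0.019, 0.019, -0.707]
contact_force: [-1.8, -1.0, 3.8]
opening: 0.172
```

>>> carry_out:
  moves:
    - [0, 0, 0, 0, 0, 0, 0.1]
    - [0, 0, 0, 0, 0, 0, 0]
    - [0, 0, 0, 0, 0, 0, -0.2]
    - [0, 0, 0, 0, -0.05, 0, -0.2]
    - [0, 0, 0, 0, -0.05, 0, -0.2]
    - [0, 0, 0, 0, -0.05, 0, -0.2]
    - [0, 0, 0, 0.04, -0.045, 0, -0.2]
    - [0, 0, 0, 0.05, 0, -0.03, -0.2]
    - [0, 0, 0, 0.03, 0, -0.05, -0.2]
    - [0, 0, 0, 0, 0, -0.05, -0.2]

```text
time: 12.35
eef_pos: [0.4615, 0.1939, 0.2912]
tcp_rot: [0.707, -0.019, 0.019, -0.707]
contact_force: [0.5, -0.5, 0.2]
opening: 0.595
```

>>> carry_out:
  moves:
    - [0, 0, 0, 0, 0, -0.05, -0.2]
    - [0, 0, 0, 0, 0, -0.05, -0.2]
    - [0, 0, 0, -0.01, 0, -0.05, -0.2]
    - [0, -0.095, 0, -0.01, 0, -0.05, -0.2]
    - [0, -0.095, 0, 0, 0, 0, -0.2]
    - [0, 0, 0, 0, 0, 0, -0.2]
    - [0, 0, 0, 0, 0, 0, -0.2]

```text
time: 13.22
eef_pos: [0.4293, -0.0026, 0.2913]
tcp_rot: [-0.705, -0.048, 0.048, 0.706]
contact_force: [1.1, 0.3, 0.8]
opening: 0.6
```

```bash
python3 - <<'E'
from h import *
s,r=tool();print(s["eef_pos"].round(4),s["opening"],r.as_matrix().round(3).tolist())
m=camera_model("wrist");a=read_camera("wrist");cv2.imwrite("pics/w4.png",a)
for c in("red","green"):
    for q in blobs(a,c,400,vmin=40): print(c,q.mean(0).round(),q.min(0),q.max(0),rect(m,q,.068))
t=camera_model("top");b=read_camera("top");cv2.imwrite("pics/t3.png",b)
for c in("red","green"):
    for q in blobs(b,c): print(c,q.mean(0).round(),rect(t,q,.068))
E
```

```text
[ 0.4293 -0.0026  0.2913] 0.6002035430592091 [[0.991, -0.0, -0.135], [0.135, 0.0, 0.991], [-0.0, -1.0, 0.0]]
red [252. 156.] [219 109] [285 206] [ 0.417 -0.012  0.126  0.082  7.785]
green [364. 157.] [324 106] [407 209] [ 0.399  0.131  0.125  0.082 -0.647]
green [145. 121.] [109  64] [184 178] [ 0.391 -0.15   0.126  0.082 -4.282]
red [262. 223.] [ 4.4500e-01 -5.0000e-03  7.2000e-02  3.1000e-02 -8.8211e+01]
red [215. 145.] [7.510e-01 1.860e-01 1.000e-01 2.200e-02 8.711e+01]
green [298. 239.] [ 0.391 -0.15   0.116  0.071 -4.408]
green [223. 234.] [0.399 0.136 0.114 0.068 1.785]
green [289. 151.] [ 7.3700e-01 -1.0900e-01  8.7000e-02  1.3000e-02  8.7737e+01]
```

View pics/w4.png

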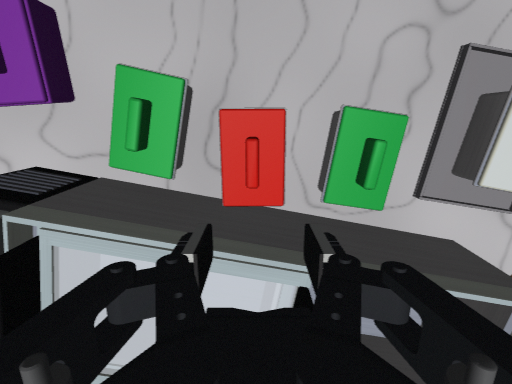

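The three pans are clear: red at (252,157) with its bar vertical and in line with the jaws, and greens at (147,122) and (365,158). Wrist and top positions agree to within a few mm.

>>> carry_out:
  moves:
    - [0, 0, 0, -0.004, 0.05, -0.007, -0.2]
    - [0, 0, 0, 0, 0.05, 0, -0.2]
    - [0, 0, 0, 0, 0.05, 0, -0.2]
    - [0, 0, 0, 0, 0.03, 0, -0.2]
    - [0, 0, 0, 0, 0.018, 0, -0.2]
    - [0, 0, 0, 0, 0, 0, -0.2]

```text
time: 14.08
eef_pos: [0.4251, -0.0096, 0.0918]
tcp_rot: [-0.705, -0.047, 0.05, 0.706]
contact_force: [-0.1, -0.4, 0.2]
opening: 0.597
```

```bash
python3 - <<'E'
from h import *
s,r=tool();print(s["eef_pos"].round(4),r.as_matrix().round(3).tolist(),s["contact_force"],to([.421,-.0115,.092]))
E
```

```text
[ 0.4251 -0.0096  0.0918] [[0.991, -0.004, -0.137], [0.137, 0.001, 0.991], [-0.004, -1.0, 0.002]] [-0.05045563 -0.35896992  0.16708119] [-0.0043 -0.0002 -0.0013]
```

>>> carry_out:
  moves:
    - [0, 0, 0, 0, 0, 0, 0.3]
    - [0, 0, 0, 0, 0, 0, 1]
    - [0, 0, 0, 0, 0, 0, 1]
    - [0, 0, 0, 0, 0, 0, 1]
    - [0, 0, 0, 0, 0, 0, 1]
    - [0, 0, 0, 0, 0, 0, 1]
    - [0, 0, 0, 0, -0.02, 0, 1]
    - [0, 0, 0, 0, -0.04, 0, 1]
    - [0, 0, 0, 0, -0.05, 0, 1]
    - [0, 0, 0, 0, -0.05, 0, 1]
  squeeze: 60

```text
time: 15.32
eef_pos: [0.4248, -0.0103, 0.2525]
tcp_rot: [-0.705, -0.047, 0.049, 0.706]
contact_force: [1.1, 0.1, -6.5]
opening: 0.174
```

>>> carry_out:
  moves:
    - [0, 0, 0, 0, -0.05, 0, 1]
    - [0, 0, 0, 0, -0.025, 0, 1]
    - [0, 0.1, 0, 0, 0, 0, 1]
    - [0, 0.09, 0, 0, 0, 0, 1]
    - [0, 0, 0, 0, 0, 0, 1]

```text
time: 15.95
eef_pos: [0.4254, -0.0104, 0.3262]
tcp_rot: [-0.707, 0.02, -0.017, 0.707]
contact_force: [-0.1, 0.5, -5.3]
opening: 0.176
```

```bash
python3 - <<'E'
from h import *
s,r=tool();print(s["eef_pos"].round(4),r.as_matrix().round(3).tolist(),s["contact_force"],s["opening"],to([*W(.008,.14),.32]))
E
```

```text
[ 0.4254 -0.0104  0.3262] [[0.999, -0.004, 0.053], [-0.053, 0.0, 0.999], [-0.004, -1.0, 0.0]] [-0.07778214  0.45412346 -5.25887781] 0.1764384009630998 [0.1767 0.0057 0.1999]
```

>>> carry_out:
  moves:
    - [0, 0, 0, 0, 0, 0.05, 1]
    - [0, 0, 0, 0.02, 0, 0.05, 1]
    - [0, 0, 0, 0.04, 0, 0.04, 1]
    - [0, 0, 0, 0.04, 0, 0.035, 1]
    - [0, 0, 0, 0.04, 0, 0.025, 1]
    - [0, 0, 0, 0.037, 0, 0, 1]
    - [0, 0, 0, 0, 0, 0, 1]
    - [0, 0, 0, 0, 0, 0, 1]

```text
time: 16.95
eef_pos: [0.6131, 0.1795, 0.3264]
tcp_rot: [0.707, -0.02, 0.017, -0.707]
contact_force: [-0.1, -0.4, -5.3]
opening: 0.175
```

```bash
python3 - <<'E'
from h import *
s,r=tool();print(s["eef_pos"].round(4),s["opening"],to([*W(.008,.14),.125]))
m=camera_model("wrist");a=read_camera("wrist");cv2.imwrite("pics/w5.png",a)
E
```

```text
[0.6131 0.1795 0.3264] 0.17494144007819665 [1.000e-04 2.014e-01 4.000e-04]
```

View pics/w5.png

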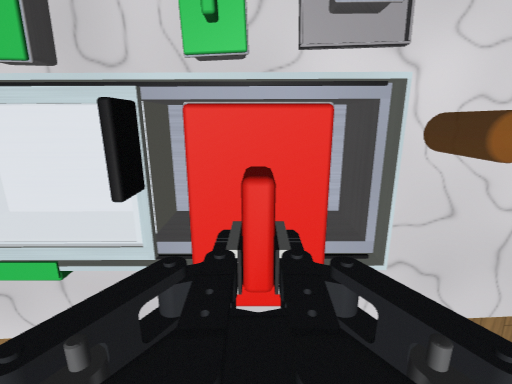

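The red pan hangs square over the left bay, clear of the blade at (122,150) and the walls. I'll lower it.

>>> carry_out:
  moves:
    - [0, 0, 0, 0, 0.04, 0, 1]
    - [0, 0, 0, 0, 0.05, 0, 1]
    - [0, 0, 0, 0, 0.05, 0, 1]
    - [0, 0, 0, 0, 0.03, 0, 1]
    - [0, 0, 0, 0, 0.02, 0, 1]
    - [0, 0, 0, 0, 0, 0, 1]

```text
time: 17.75
eef_pos: [0.6125, 0.1796, 0.137]
tcp_rot: [0.707, -0.02, 0.018, -0.707]
contact_force: [-0.2, 0.3, -4.8]
opening: 0.174
```

>>> carry_out:
  moves:
    - [0, 0, 0, 0, 0.008, 0, 1]
    - [0, 0, 0, 0, 0.003, 0, 1]
    - [0, 0, 0, 0, 0, 0, 1]

```text
time: 18.12
eef_pos: [0.614, 0.1798, 0.1278]
tcp_rot: [-0.707, 0.019, -0.019, 0.707]
contact_force: [0.6, 0.2, -4.7]
opening: 0.172
```

>>> carry_out:
  moves:
    - [0, 0, 0, 0, 0.003, 0, 1]
    - [0, 0, 0, 0, 0.002, 0, 1]
    - [0, 0, 0, 0, 0, 0, 1]

```text
time: 18.5
eef_pos: [0.6152, 0.1799, 0.125]
tcp_rot: [-0.707, 0.018, -0.02, 0.707]
contact_force: [1.6, 0.2, 5.2]
opening: 0.175
```

>>> carry_out:
  moves:
    - [0, 0, 0, 0, 0, 0, 0.2]
    - [0, 0, 0, 0, 0, 0, 0]
    - [0, 0, 0, 0, 0, 0, -0.1]
    - [0, 0, 0, 0, -0.03, 0, -0.2]
    - [0, 0, 0, 0, -0.05, 0, -0.2]
    - [0, 0, 0, 0, -0.05, 0, -0.2]
    - [0, 0, 0, 0, -0.05, 0, -0.2]
    - [0, 0, 0, -0.023, 0, -0.042, -0.2]
    - [0, 0, 0, -0.023, 0, -0.042, -0.2]
    - [0, 0, 0, 0, 0, -0.043, -0.2]

```text
time: 19.75
eef_pos: [0.5597, 0.0548, 0.3023]
tcp_rot: [-0.707, 0.019, -0.019, 0.707]
contact_force: [0.4, -0.5, 0.7]
opening: 0.6
```

>>> carry_out:
  moves:
    - [0, 0, 0, 0, 0, 0, -0.2]
    - [0, 0, 0, 0, 0.05, 0, -0.2]
    - [0, 0, 0, 0, 0.04, 0, -0.2]
    - [0, 0, 0, 0, 0.013, 0, -0.2]
    - [0, 0, 0, 0, 0, 0, 0.3]
    - [0, 0, 0, 0, 0, 0, 1]
    - [0, 0, 0, 0, 0, 0, 1]
    - [0, 0, 0, 0, 0, 0, 1]
    - [0, 0, 0, 0, 0, 0, 1]
    - [0, 0, 0, 0, 0, 0, 1]
  squeeze: 30

```text
time: 21.0
eef_pos: [0.5624, 0.0558, 0.2017]
tcp_rot: [-0.707, 0.017, -0.021, 0.707]
contact_force: [1.0, 3.4, 5.8]
opening: 0.134
```

```bash
python3 - <<'E'
from h import *
m=camera_model("wrist");a=read_camera("wrist")
for q in blobs(a,"red",400,vmin=40): 
    x=rect(m,q,.098);print(q.min(0),q.max(0),x,case(x[:2]))
E
```

```text
[348 164] [453 292] [ 0.605  0.179  0.126  0.083 -3.056] [0.0006 0.1387]
```

>>> carry_out:
  moves:
    - [0, 0, 0, 0, 0, 0.015, 1]
    - [0, 0, 0, 0, 0, 0.03, 1]
    - [0, 0, 0, 0, 0, 0.03, 1]
    - [0, 0, 0, 0, 0, 0.03, 1]
    - [0, 0, 0, 0, 0, 0.03, 1]
    - [0, 0, 0, 0, 0, 0.03, 1]
    - [0, 0, 0, 0, 0, 0.03, 1]
    - [0, 0, 0, 0, 0, 0.03, 1]
    - [0, 0, 0, 0, 0, 0.015, 1]
    - [0, 0, 0, 0, 0, 0, 1]

```text
time: 22.3
eef_pos: [0.5745, 0.2966, 0.2017]
tcp_rot: [-0.706, 0.017, -0.019, 0.707]
contact_force: [-2.2, 1.3, 6.1]
opening: 0.137
```

>>> carry_out:
  moves:
    - [0, 0, 0, 0, 0, 0.005, 1]
    - [0, 0, 0, 0, 0, 0, 1]

```text
time: 22.55
eef_pos: [0.5747, 0.3006, 0.2017]
tcp_rot: [-0.707, 0.018, -0.02, 0.707]
contact_force: [-2.5, 0.5, 6.6]
opening: 0.135
```

>>> carry_out:
  moves:
    - [0, 0, 0, 0, 0, 0.004, 1]
    - [0, 0, 0, 0, 0, 0, 1]

```text
time: 22.8
eef_pos: [0.5749, 0.3043, 0.2017]
tcp_rot: [-0.707, 0.018, -0.02, 0.707]
contact_force: [-2.8, -0.3, 6.8]
opening: 0.132
```

>>> carry_out:
  moves:
    - [0, 0, 0, 0, 0, 0.003, 1]
    - [0, 0, 0, 0, 0, 0, 1]

```text
time: 23.05
eef_pos: [0.5749, 0.3055, 0.2017]
tcp_rot: [0.708, -0.019, 0.019, -0.706]
contact_force: [-4.9, -5.9, 7.9]
opening: 0.138
```

>>> carry_out:
  moves:
    - [0, 0, 0, 0, 0, 0, 0.2]
    - [0, 0, 0, 0, 0, 0, -0.1]
    - [0, 0, 0, 0, 0, 0, -0.2]
    - [0, 0, 0, 0, -0.05, 0, -0.2]
    - [0, 0, 0, 0, -0.05, 0, -0.2]
    - [0, 0, 0, 0, 0, -0.037, -0.2]
    - [0, 0, 0, 0, 0, -0.055, -0.2]
    - [0, 0, 0, 0, 0, -0.055, -0.2]
    - [0, 0, 0, 0, 0, -0.055, -0.2]
    - [0, 0, 0, 0, 0, -0.055, -0.2]

```text
time: 24.3
eef_pos: [0.5604, 0.0489, 0.2991]
tcp_rot: [0.707, -0.019, 0.019, -0.707]
contact_force: [0.3, -1.1, 0.2]
opening: 0.599
```

>>> carry_out:
  moves:
    - [0, 0, 0, 0, 0, -0.055, -0.2]
    - [0, 0, 0, 0, 0, -0.055, -0.2]
    - [0, 0, 0, 0, 0, -0.055, -0.2]
    - [0, 0, 0, 0, 0, -0.055, -0.2]
    - [0, 0, 0, 0, 0, -0.03, -0.2]
    - [0, 0, 0, 0, 0, 0, -0.2]
    - [0, 0, 0, 0, 0, 0, -0.2]

```text
time: 25.18
eef_pos: [0.5473, -0.1985, 0.299]
tcp_rot: [-0.707, 0.019, -0.019, 0.707]
contact_force: [0.2, -0.3, 0.3]
opening: 0.597
```

```bash
python3 - <<'E'
from h import *
s,r=tool();print(s["eef_pos"].round(4),s["opening"],to([*W(-.037,-.264),.201]))
m=camera_model("wrist");a=read_camera("wrist");cv2.imwrite("pics/w6.png",a)
print(proj(m,[[*W(-.037,-.264),.215],[*W(-.08,-.264),.215],[*W(.008,-.264),.215]]).round())
for q in blobs(a,"orange",60): print(q.mean(0),case(cast(m,q.mean(0),.219)[0]))
E
```

```text
[ 0.5473 -0.1985  0.299 ] 0.5968368296710597 [-0.      0.098  -0.0228]
[[230. 202.]
 [228. 148.]
 [231. 252.]]
[102.55769231 376.90384615] [ 0.1378 -0.3906]
[405.15909091 370.05681818] [ 0.1297 -0.1013]
[122.69677419 126.19354839] [-0.0963 -0.3409]
```

View pics/w6.png

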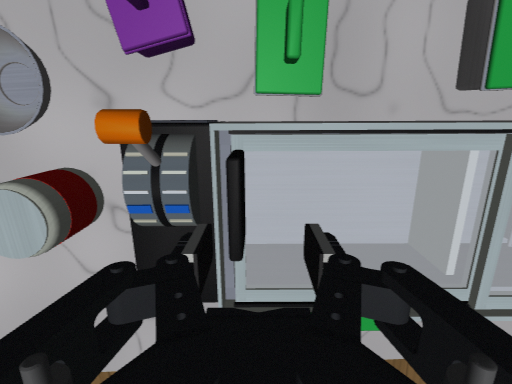

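The right lid's blade is at (236,205), where predicted. The orange knob is at (122,126), case (-0.096, -0.341), so the lever is near 0. The blue mark is at (160,210).

>>> carry_out:
  moves:
    - [0, 0, 0, 0, 0, -0.022, -0.2]
    - [0, 0, 0, 0, 0.04, 0, -0.2]
    - [0, 0, 0, 0, 0.04, 0, -0.2]
    - [0, 0, 0, 0, 0.017, 0, -0.2]
    - [0, 0, 0, 0, 0, 0, 0.3]
    - [0, 0, 0, 0, 0, 0, 1]
    - [0, 0, 0, 0, 0, 0, 1]
    - [0, 0, 0, 0, 0, 0, 1]
    - [0, 0, 0, 0, 0, 0, 1]
    - [0, 0, 0, 0, 0, 0, 1]

```text
time: 26.48
eef_pos: [0.5471, -0.2198, 0.2043]
tcp_rot: [-0.706, 0.018, -0.02, 0.708]
contact_force: [0.5, 5.3, 0.6]
opening: 0.137
```

>>> carry_out:
  moves:
    - [0, 0, 0, 0, 0, 0.015, 1]
    - [0, 0, 0, 0, 0, 0.03, 1]
    - [0, 0, 0, 0, 0, 0.03, 1]
    - [0, 0, 0, 0, 0, 0.03, 1]
    - [0, 0, 0, 0, 0, 0.03, 1]
    - [0, 0, 0, 0, 0, 0.03, 1]
    - [0, 0, 0, 0, 0, 0.03, 1]
    - [0, 0, 0, 0, 0, 0.03, 1]
    - [0, 0, 0, 0, 0, 0.015, 1]
    - [0, 0, 0, 0, 0, 0, 1]

```text
time: 27.72
eef_pos: [0.5592, 0.02, 0.2043]
tcp_rot: [-0.707, 0.018, -0.019, 0.707]
contact_force: [-4.3, 1.4, 6.5]
opening: 0.135
```

>>> carry_out:
  moves:
    - [0, 0, 0, 0, 0, 0.004, 1]
    - [0, 0, 0, 0, 0, 0, 1]

```text
time: 27.98
eef_pos: [0.5593, 0.0227, 0.2043]
tcp_rot: [-0.707, 0.019, -0.019, 0.707]
contact_force: [-5.4, 1.5, 6.6]
opening: 0.131
```

>>> carry_out:
  moves:
    - [0, 0, 0, 0, 0, 0.004, 1]
    - [0, 0, 0, 0, 0, 0, 1]

```text
time: 28.22
eef_pos: [0.5595, 0.0264, 0.2043]
tcp_rot: [0.707, -0.019, 0.019, -0.707]
contact_force: [-5.9, -0.5, 5.9]
opening: 0.139
```

>>> carry_out:
  moves:
    - [0, 0, 0, 0, 0, 0, 0.2]
    - [0, 0, 0, 0, 0, 0, -0.1]
    - [0, 0, 0, 0, 0, 0, -0.2]
    - [0, 0, 0, 0, -0.05, 0, -0.2]
    - [0, 0, 0, 0, -0.05, 0, -0.2]
    - [0, 0, 0, -0.03, 0, -0.045, -0.2]
    - [0, 0, 0, -0.03, 0, -0.045, -0.2]
    - [0, 0, 0, -0.03, 0, -0.045, -0.2]
    - [0, 0, 0, -0.03, 0, -0.045, -0.2]
    - [0, 0, 0, 0, 0, 0, -0.2]

```text
time: 29.48
eef_pos: [0.4285, -0.1491, 0.3023]
tcp_rot: [0.707, -0.021, 0.021, -0.707]
contact_force: [0.6, -0.1, -0.3]
opening: 0.601
```

```bash
cat > look.py <<'E'
from h import *
s,r=tool();print(s["eef_pos"].round(4),s["opening"])
m=camera_model("wrist");a=read_camera("wrist");cv2.imwrite("pics/last.png",a)
for c in("red","green"):
    for q in blobs(a,c,400,vmin=40):
        x=rect(m,q,.068);y=rect(m,q,.098);print(c,q.mean(0).round(),q.min(0),q.max(0),x,"in bay:",case(y[:2]),y[2:],"to",to([x[0],x[1],.092]))
E
python3 look.py
```

```text
[ 0.4285 -0.1491  0.3023] 0.6009242374166947
red [ 47. 265.] [  6 244] [ 80 297] [ 0.553 -0.469  0.095  0.08  47.376] in bay: [-0.0342 -0.485 ] [ 0.087  0.073 47.376] to [ 0.1418  0.2104 -0.3134]
green [255. 137.] [224  89] [288 186] [ 0.391 -0.151  0.125  0.081 -4.34 ] in bay: [-0.1975 -0.2023] [ 0.115  0.074 -4.34 ] to [-0.0382  0.2103 -0.0053]
green [472. 130.] [434  80] [511 181] [ 0.399  0.131  0.125  0.085 -0.629] in bay: [-0.2043  0.0567] [ 0.115  0.078 -0.629] to [-0.0465  0.2103  0.2767]
```

>>> carry_out:
  moves:
    - [0, 0.02, 0, -0.026, 0.04, -0.003, -0.2]
    - [0, 0, 0, 0, 0.05, 0, -0.2]
    - [0, 0, 0, 0, 0.05, 0, -0.2]
    - [0, 0, 0, 0, 0.05, 0, -0.2]
    - [0, 0, 0, 0, 0.019, 0, -0.2]
    - [0, 0, 0, 0, 0, 0, -0.2]

```text
time: 30.28
eef_pos: [0.4032, -0.1467, 0.0915]
tcp_rot: [-0.706, 0.027, -0.024, 0.708]
contact_force: [-0.1, 0.4, 0.0]
opening: 0.602
```

```bash
python3 - <<'E'
from h import *
s,r=tool();print(s["eef_pos"].round(4),r.as_matrix().round(3).tolist(),s["contact_force"],to([.403,-.152,.092]))
E
```

```text
[ 0.4032 -0.1467  0.0915] [[0.997, -0.004, 0.072], [-0.072, 0.003, 0.997], [-0.004, -1.0, 0.003]] [-0.10966194  0.3824394   0.03903543] [ 0.0002 -0.0005 -0.0053]
```

>>> carry_out:
  moves:
    - [0, 0, 0, 0, 0, -0.005, 0.2]
    - [0, 0, 0, 0, 0, 0, 1]
    - [0, 0, 0, 0, 0, 0, 1]
    - [0, 0, 0, 0, 0, 0, 1]
    - [0, 0, 0, 0, 0, 0, 1]
    - [0, 0, 0, 0, 0, 0, 1]
    - [0, 0, 0, 0, -0.02, 0, 1]
    - [0, 0, 0, 0, -0.04, 0, 1]
    - [0, 0, 0, 0, -0.05, 0, 1]
    - [0, 0, 0, 0, -0.05, 0, 1]
  squeeze: 60

```text
time: 31.52
eef_pos: [0.4018, -0.1527, 0.2522]
tcp_rot: [-0.706, 0.028, -0.025, 0.707]
contact_force: [1.1, -0.5, -5.3]
opening: 0.176
```

>>> carry_out:
  moves:
    - [0, 0, 0, 0, -0.05, 0, 1]
    - [0, 0, 0, 0, -0.025, 0, 1]
    - [0, -0.022, 0, 0, 0, 0, 1]
    - [0, 0, 0, 0, 0, 0, 1]

```text
time: 32.02
eef_pos: [0.4023, -0.1528, 0.3251]
tcp_rot: [-0.706, 0.02, -0.017, 0.708]
contact_force: [0.3, 0.1, -6.1]
opening: 0.174
```

```bash
python3 - <<'E'
from h import *
s,r=tool();print(s["eef_pos"].round(4),r.as_matrix().round(3).tolist(),s["opening"],s["contact_force"],to([*W(.011,-.2),.32]))
E
```

```text
[ 0.4023 -0.1528  0.3251] [[0.999, -0.005, 0.052], [-0.052, 0.003, 0.999], [-0.005, -1.0, 0.003]] 0.173527182053716 [ 0.29897513  0.08832132 -6.14196436] [0.1951 0.0042 0.0031]
```

>>> carry_out:
  moves:
    - [0, 0, 0, 0.035, 0, 0, 1]
    - [0, 0, 0, 0.05, 0, 0.003, 1]
    - [0, 0, 0, 0.05, 0, 0, 1]
    - [0, 0, 0, 0.04, 0, 0, 1]
    - [0, 0, 0, 0.02, 0, 0, 1]
    - [0, 0, 0, 0, 0, 0, 1]
    - [0, 0, 0, 0, 0, 0, 1]

```text
time: 32.9
eef_pos: [0.5972, -0.1602, 0.3258]
tcp_rot: [-0.706, 0.02, -0.017, 0.707]
contact_force: [-0.1, -0.0, -5.8]
opening: 0.173
```

```bash
python3 - <<'E'
from h import *
s,r=tool();print(s["eef_pos"].round(4),s["opening"],to([*W(.011,-.2),.13]))
a=read_camera("wrist");cv2.imwrite("pics/w7.png",a)
E
```

```text
[ 0.5972 -0.1602  0.3258] 0.1730532119373834 [0.001  0.1958 0.0002]
```

View pics/w7.png

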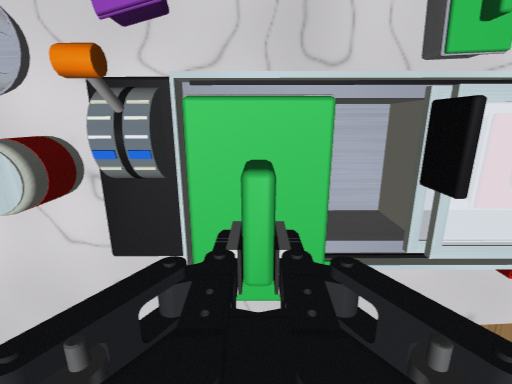

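The green pan is square over the right bay and inside its right wall (u≈178). I'll lower it.

>>> carry_out:
  moves:
    - [0, 0, 0, 0, 0.04, 0, 1]
    - [0, 0, 0, 0, 0.05, 0, 1]
    - [0, 0, 0, 0, 0.05, 0, 1]
    - [0, 0, 0, 0, 0.03, 0, 1]
    - [0, 0, 0, 0, 0.02, 0, 1]
    - [0, 0, 0, 0, 0.006, 0, 1]
    - [0, 0, 0, 0, 0, 0, 1]

```text
time: 33.83
eef_pos: [0.5988, -0.1608, 0.1334]
tcp_rot: [0.707, -0.018, 0.019, -0.707]
contact_force: [0.6, -0.5, -5.2]
opening: 0.179
```

>>> carry_out:
  moves:
    - [0, 0, 0, 0, 0.003, 0, 1]
    - [0, 0, 0, 0, 0.002, 0, 1]
    - [0, 0, 0, 0, 0, 0, 1]

```text
time: 34.2
eef_pos: [0.5984, -0.1605, 0.1276]
tcp_rot: [0.707, -0.018, 0.018, -0.707]
contact_force: [-0.4, 0.2, -6.2]
opening: 0.174
```

>>> carry_out:
  moves:
    - [0, 0, 0, 0, 0.003, 0, 1]
    - [0, 0, 0, 0, 0.003, 0, 1]
    - [0, 0, 0, 0, 0, 0, 1]

```text
time: 34.58
eef_pos: [0.599, -0.1605, 0.1247]
tcp_rot: [0.707, -0.018, 0.018, -0.707]
contact_force: [-5.4, 3.1, 6.6]
opening: 0.178
```

>>> carry_out:
  moves:
    - [0, 0, 0, 0, 0, 0, 0.2]
    - [0, 0, 0, 0, 0, 0, 0]
    - [0, 0, 0, 0, 0, 0, -0.1]
    - [0, 0, 0, 0, -0.03, 0, -0.2]
    - [0, 0, 0, 0, -0.05, 0, -0.2]
    - [0, 0, 0, 0, -0.05, 0, -0.2]
    - [0, 0, 0, 0, -0.05, 0, -0.2]
    - [0, 0, 0, -0.03, 0, 0.047, -0.2]
    - [0, 0, 0, -0.03, 0, 0.047, -0.2]
    - [0, 0, 0, -0.03, 0, 0.047, -0.2]

```text
time: 35.83
eef_pos: [0.5149, -0.0139, 0.3014]
tcp_rot: [-0.707, 0.018, -0.019, 0.707]
contact_force: [0.3, 1.5, -0.4]
opening: 0.6
```

>>> carry_out:
  moves:
    - [0, 0, 0, -0.03, 0, 0.047, -0.2]
    - [0, 0, 0, -0.03, 0, 0.047, -0.2]
    - [0, 0, 0, -0.03, 0, 0.047, -0.2]
    - [0, 0, 0, 0, 0, 0, -0.2]
    - [0, 0, 0, 0, 0, 0, -0.2]

```text
time: 36.45
eef_pos: [0.4334, 0.1303, 0.3015]
tcp_rot: [0.707, -0.018, 0.018, -0.707]
contact_force: [0.4, -0.6, 0.3]
opening: 0.6
```

```bash
python3 look.py
```

```text
[0.4334 0.1303 0.3015] 0.6003710326325522
green [ 50. 279.] [ 20 260] [ 85 315] [ 0.603 -0.185  0.096  0.093 -2.9  ] in bay: [-0.0034 -0.199 ] [ 0.088  0.085 -2.9  ] to [ 0.1855  0.2096 -0.3055]
green [258. 139.] [224  90] [289 189] [ 0.399  0.132  0.125  0.081 -0.631] in bay: [-0.2056  0.0807] [ 0.115  0.074 -0.631] to [-0.0348  0.2094  0.0004]
```

>>> carry_out:
  moves:
    - [0, -0.035, 0, -0.025, 0.04, 0.001, -0.2]
    - [0, 0, 0, 0, 0.05, 0, -0.2]
    - [0, 0, 0, 0, 0.05, 0, -0.2]
    - [0, 0, 0, 0, 0.05, 0, -0.2]
    - [0, 0, 0, 0, 0.019, 0, -0.2]
    - [0, 0, 0, 0, 0, 0, -0.2]

```text
time: 37.25
eef_pos: [0.4075, 0.1314, 0.0905]
tcp_rot: [0.707, -0.008, 0.005, -0.707]
contact_force: [0.9, -0.5, 0.3]
opening: 0.599
```

```bash
python3 - <<'E'
from h import *
s,r=tool();print(s["eef_pos"].round(4),r.as_matrix().round(3).tolist(),s["contact_force"],to([.409,.132,.092]))
E
```

```text
[0.4075 0.1314 0.0905] [[1.0, -0.005, 0.019], [-0.019, -0.001, 1.0], [-0.005, -1.0, -0.001]] [ 0.90295659 -0.4774138   0.34113488] [ 0.0015 -0.0015  0.0006]
```

>>> carry_out:
  moves:
    - [0, 0, 0, 0, 0, 0, 0.2]
    - [0, 0, 0, 0, 0, 0, 1]
    - [0, 0, 0, 0, 0, 0, 1]
    - [0, 0, 0, 0, 0, 0, 1]
    - [0, 0, 0, 0, 0, 0, 1]
    - [0, 0, 0, 0, 0, 0, 1]
    - [0, 0, 0, 0, -0.02, 0, 1]
    - [0, 0, 0, 0, -0.04, 0, 1]
    - [0, 0, 0, 0, -0.05, 0, 1]
    - [0, 0, 0, 0, -0.05, 0, 1]

```text
time: 38.5
eef_pos: [0.4067, 0.1329, 0.2517]
tcp_rot: [-0.707, 0.007, -0.005, 0.707]
contact_force: [1.0, 0.3, -5.9]
opening: 0.178
```

>>> carry_out:
  moves:
    - [0, 0, 0, 0, -0.05, 0, 1]
    - [0, 0, 0, 0, -0.035, 0, 1]
    - [0, 0.035, 0, 0, 0, 0, 1]
    - [0, 0, 0, 0, 0, 0, 1]

```text
time: 39.0
eef_pos: [0.407, 0.1328, 0.3341]
tcp_rot: [0.707, -0.02, 0.017, -0.707]
contact_force: [-0.8, 0.9, -6.0]
opening: 0.176
```

```bash
python3 - <<'E'
from h import *
s,r=tool();print(s["eef_pos"].round(4),r.as_matrix().round(3).tolist(),s["opening"],s["contact_force"],to([*W(.009,-.093),.33]))
E
```

```text
[0.407  0.1328 0.3341] [[0.999, -0.005, 0.052], [-0.052, -0.0, 0.999], [-0.005, -1.0, -0.0]] 0.1763802486832352 [-0.79103943  0.90766537 -5.98211558] [ 0.2034  0.0031 -0.1753]
```

>>> carry_out:
  moves:
    - [0, 0, 0, 0.02, 0, -0.03, 1]
    - [0, 0, 0, 0.03, 0, -0.045, 1]
    - [0, 0, 0, 0.03, 0, -0.045, 1]
    - [0, 0, 0, 0.03, 0, -0.035, 1]
    - [0, 0, 0, 0.04, 0, -0.02, 1]
    - [0, 0, 0, 0.035, 0, 0, 1]
    - [0, 0, 0, 0.018, 0, 0, 1]
    - [0, 0, 0, 0, 0, 0, 1]
    - [0, 0, 0, 0, 0, 0, 1]

```text
time: 40.12
eef_pos: [0.6008, -0.0522, 0.3346]
tcp_rot: [-0.706, 0.02, -0.017, 0.707]
contact_force: [0.2, 0.3, -3.6]
opening: 0.177
```

```bash
python3 - <<'E'
from h import *
s,r=tool();print(s["eef_pos"].round(4),s["opening"],s["contact_force"],to([*W(.009,-.093),.13]))
a=read_camera("wrist");cv2.imwrite("pics/w8.png",a)
E
```

```text
[ 0.6008 -0.0522  0.3346] 0.177361365788883 [ 0.23390183  0.28363013 -3.56738751] [ 0.0013  0.2046 -0.0008]
```

View pics/w8.png

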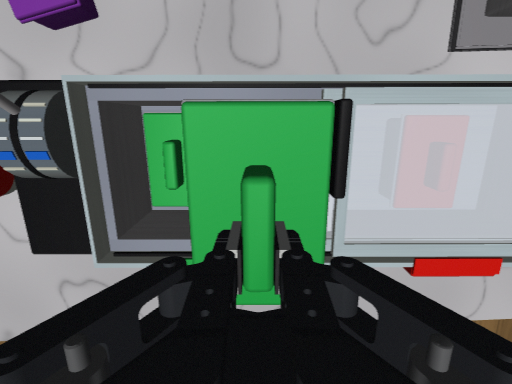

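The second green pan hangs beside the first (172,160) and clear of the blade (342,148). The red pan shows through the shut lid at (430,160).

>>> carry_out:
  moves:
    - [0, 0, 0, 0, 0.04, 0, 1]
    - [0, 0, 0, 0, 0.05, 0, 1]
    - [0, 0, 0, 0, 0.05, 0, 1]
    - [0, 0, 0, 0, 0.03, 0, 1]
    - [0, 0, 0, 0, 0.02, 0, 1]
    - [0, 0, 0, 0, 0.012, 0, 1]
    - [0, 0, 0, 0, 0, 0, 1]

```text
time: 41.05
eef_pos: [0.6019, -0.0525, 0.1353]
tcp_rot: [-0.707, 0.018, -0.018, 0.707]
contact_force: [0.6, -0.5, -3.9]
opening: 0.178
```

>>> carry_out:
  moves:
    - [0, 0, 0, 0, 0.004, 0, 1]
    - [0, 0, 0, 0, 0.003, 0, 1]
    - [0, 0, 0, 0, 0, 0, 1]

```text
time: 41.42
eef_pos: [0.602, -0.0525, 0.1285]
tcp_rot: [0.707, -0.018, 0.018, -0.707]
contact_force: [-0.6, 0.4, -5.5]
opening: 0.174
```

>>> carry_out:
  moves:
    - [0, 0, 0, 0, 0.004, 0, 1]
    - [0, 0, 0, 0, 0.003, 0, 1]
    - [0, 0, 0, 0, 0, 0, 1]

```text
time: 41.8
eef_pos: [0.6025, -0.0527, 0.1241]
tcp_rot: [0.707, -0.018, 0.018, -0.707]
contact_force: [-5.2, 0.5, 6.7]
opening: 0.175
```

>>> carry_out:
  moves:
    - [0, 0, 0, 0, 0, 0, 0.2]
    - [0, 0, 0, 0, 0, 0, 0]
    - [0, 0, 0, 0, 0, 0, -0.1]
    - [0, 0, 0, 0, -0.03, 0, -0.2]
    - [0, 0, 0, 0, -0.05, 0, -0.2]
    - [0, 0, 0, 0, -0.05, 0, -0.2]
    - [0, 0, 0, 0, -0.05, 0, -0.2]
    - [0, 0, 0, -0.025, 0, 0.038, -0.2]
    - [0, 0, 0, -0.022, 0, 0.038, -0.2]
    - [0, 0, 0, 0, 0, 0, -0.2]

```text
time: 43.05
eef_pos: [0.558, 0.0279, 0.3016]
tcp_rot: [-0.707, 0.017, -0.017, 0.707]
contact_force: [0.8, -0.1, -0.4]
opening: 0.598
```

```bash
python3 look.py;  python3 -c "
from h import *
print(to([.5593,.0264,.204]))"
```

```text
[0.558  0.0279 0.3016] 0.5977381167165652
green [197. 200.] [161 152] [229 246] [ 0.6   -0.06   0.136  0.089 -2.779] in bay: [-0.0011 -0.0927] [ 0.125  0.082 -2.779] to [ 0.0455  0.2096 -0.0845]
green [112. 198.] [ 71 151] [149 246] [ 0.594 -0.176  0.138  0.091 -3.085] in bay: [-0.0014 -0.1999] [ 0.126  0.083 -3.085] to [ 0.0453  0.2096 -0.2006]
[ 0.0006  0.0975 -0.0002]
```

Both greens sit flat in the right bay at case y -0.093 and -0.200. Next I'll shut the right lid.

>>> carry_out:
  moves:
    - [0, 0, 0, 0, 0.045, 0, -0.2]
    - [0, 0, 0, 0, 0.035, 0, -0.2]
    - [0, 0, 0, 0, 0.017, 0, -0.2]
    - [0, 0, 0, 0, 0, 0, 0.3]
    - [0, 0, 0, 0, 0, 0, 1]
    - [0, 0, 0, 0, 0, 0, 1]
    - [0, 0, 0, 0, 0, 0, 1]
    - [0, 0, 0, 0, 0, 0, 1]
    - [0, 0, 0, 0, 0, 0, 1]
  squeeze: 30

```text
time: 44.22
eef_pos: [0.5602, 0.0255, 0.2063]
tcp_rot: [0.707, -0.017, 0.02, -0.707]
contact_force: [0.7, -0.8, 5.3]
opening: 0.133
```

>>> carry_out:
  moves:
    - [0, 0, 0, 0, 0, -0.015, 1]
    - [0, 0, 0, 0, 0, -0.03, 1]
    - [0, 0, 0, 0, 0, -0.03, 1]
    - [0, 0, 0, 0, 0, -0.03, 1]
    - [0, 0, 0, 0, 0, -0.03, 1]
    - [0, 0, 0, 0, 0, -0.03, 1]
    - [0, 0, 0, 0, 0, -0.03, 1]
    - [0, 0, 0, 0, 0, -0.03, 1]
    - [0, 0, 0, 0, 0, -0.015, 1]
    - [0, 0, 0, 0, 0, 0, 1]

```text
time: 45.48
eef_pos: [0.5481, -0.2155, 0.2063]
tcp_rot: [0.708, -0.017, 0.021, -0.706]
contact_force: [4.1, -1.3, 6.7]
opening: 0.133
```

>>> carry_out:
  moves:
    - [0, 0, 0, 0, 0, -0.004, 1]
    - [0, 0, 0, 0, 0, 0, 1]

```text
time: 45.72
eef_pos: [0.5479, -0.2182, 0.2063]
tcp_rot: [0.707, -0.017, 0.02, -0.706]
contact_force: [3.2, -1.3, 5.4]
opening: 0.135
```

>>> carry_out:
  moves:
    - [0, 0, 0, 0, 0, -0.004, 1]
    - [0, 0, 0, 0, 0, 0, 1]

```text
time: 45.98
eef_pos: [0.5478, -0.2199, 0.2062]
tcp_rot: [-0.706, 0.017, -0.02, 0.708]
contact_force: [5.5, 5.9, 7.3]
opening: 0.135
```

>>> carry_out:
  moves:
    - [0, 0, 0, 0, 0, -0.002, 1]
    - [0, 0, 0, 0, 0, 0, 1]

```text
time: 46.22
eef_pos: [0.5479, -0.22, 0.2063]
tcp_rot: [-0.704, 0.017, -0.02, 0.709]
contact_force: [4.4, 11.3, 8.7]
opening: 0.135
```

>>> carry_out:
  moves:
    - [0, 0, 0, 0, 0, 0.001, 0.2]
    - [0, 0, 0, 0, 0, 0, -0.1]
    - [0, 0, 0, 0, 0, 0, -0.2]
    - [0, 0, 0, 0, -0.05, 0, -0.2]
    - [0, 0, 0, 0, -0.05, 0, -0.4]
    - [0, 0, 0, 0, -0.02, -0.038, -0.4]
    - [0, 0, 0, -0.01, 0, -0.037, -0.4]
    - [0, 0, 0, 0, 0, 0, -0.4]
    - [0, 0, 0, 0, 0, 0, -0.4]

```text
time: 47.35
eef_pos: [0.5319, -0.2971, 0.3235]
tcp_rot: [-0.706, 0.019, -0.018, 0.707]
contact_force: [0.1, 0.6, 0.5]
opening: 0.697
```

```bash
python3 - <<'E'
from h import *
s,r=tool();print(s["eef_pos"].round(4),s["opening"],case(s["eef_pos"]))
m=camera_model("wrist");a=read_camera("wrist");cv2.imwrite("pics/w9.png",a)
for q in blobs(a,"orange",60): print(q.min(0),q.max(0),q.mean(0),[case(cast(m,q.mean(0),z)[0]) for z in(.215,.235)])
sc=camera_model("scene");b=read_camera("scene");cv2.imwrite("pics/s9.png",b)
for q in blobs(b,"orange",20): print(q.min(0),q.max(0),q.mean(0))
t=read_camera("top");tm=camera_model("top")
for q in blobs(t,"orange",20): print("top",q.min(0),q.max(0),q.mean(0))
E
```

```text
[ 0.5319 -0.2971  0.3235] 0.6971969027892932 [-0.0471 -0.3406]
[ 86 367] [119 383] [101.92207792 374.55844156] [array([ 0.1577, -0.5103]), array([ 0.1345, -0.4958])]
[381 355] [429 383] [406.39130435 367.64347826] [array([ 0.1483, -0.1798]), array([ 0.1259, -0.1937])]
[  0 318] [ 22 334] [  8.77966102 324.37288136] [array([ 0.0925, -0.5962]), array([ 0.0749, -0.5743])]
[246 124] [285 153] [265.13492063 138.50793651] [array([-0.0956, -0.3345]), array([-0.097 , -0.3351])]
[498 376] [509 383] [504.10526316 380.05263158]
[213 376] [225 383] [218.38235294 379.41176471]
[279 375] [300 383] [289.38983051 380.62711864]
[186 373] [209 383] [197.5483871 378.0483871]
[362 370] [372 383] [366.27272727 376.47727273]
[376 368] [389 383] [381.625  375.7875]
[222 359] [243 376] [233.27027027 367.2027027 ]
[400 357] [416 379] [407.41414141 369.03030303]
[362 357] [374 368] [368.04347826 362.69565217]
[137 357] [160 383] [149.01503759 371.40601504]
[345 356] [356 364] [350.4516129  360.25806452]
[308 356] [315 376] [311.26315789 366.29824561]
[233 355] [246 362] [240.32352941 358.76470588]
[317 353] [
[... 1530 characters left out ...]
28.80851064]
[ 13 114] [ 35 137] [ 24.37234043 127.63829787]
[  3 102] [ 15 126] [  9.21538462 114.55384615]
[435  49] [447  64] [440.17073171  57.53658537]
[409  40] [422  53] [415.73913043  46.34782609]
[414  13] [432  42] [422.71830986  28.84507042]
[493   0] [511  13] [502.89855072   5.50724638]
[172   0] [186   8] [179.62790698   3.02325581]
[61  0] [112  16] [85.24770642  5.55963303]
top [483 327] [493 383] [488.16216216 355.62162162]
top [483 301] [488 320] [485.69230769 311.01923077]
top [ 95 228] [131 264] [113.61538462 246.83333333]
top [  0 215] [ 52 383] [ 28.48268839 295.70468432]
top [485 201] [511 223] [498.54736842 212.10526316]
top [0 0] [511 119] [261.88494492  56.57649939]
```

View pics/w9.png

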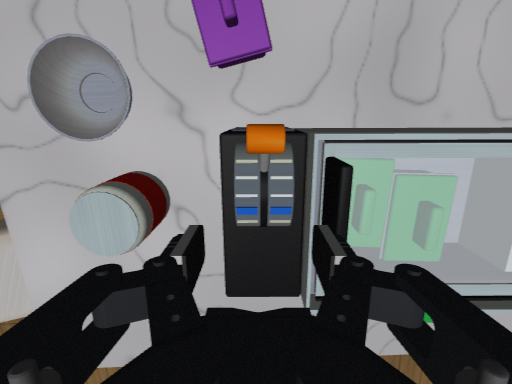

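The lever close-up shows the knob at (265,138) and drum marks at v≈161, 178 and 195 (white), 211 (blue) and 223 (white). The right lid's blade is at its end stop.

```bash
python3 - <<'E'
from h import *
m=camera_model("wrist");a=cv2.imread("pics/w9.png").astype(int)
col=a[:,274:290].mean(1)
for v in range(140,230,1):
    if v>145: print(v,col[v].round().astype(int).tolist(),end=";")
print()
for v,th in[(161,0),(178,.35),(195,.7),(211,1.05),(223,1.4)]:
    z=.135+.05*np.cos(th-.7);p=case(cast(m,(265,v),z)[0]);print(th,p,"pivot x",p[0]-.05*np.sin(th-.7))
E
```

```text
146 [32, 91, 152];147 [30, 89, 152];148 [28, 87, 152];149 [28, 86, 152];150 [31, 83, 143];151 [31, 78, 133];152 [36, 76, 124];153 [53, 76, 106];154 [88, 89, 84];155 [91, 91, 86];156 [93, 93, 88];157 [94, 94, 89];158 [97, 98, 91];159 [132, 138, 135];160 [165, 179, 179];161 [165, 178, 178];162 [151, 164, 164];163 [102, 97, 89];164 [103, 97, 88];165 [105, 98, 89];166 [106, 98, 89];167 [107, 98, 90];168 [107, 98, 90];169 [106, 98, 89];170 [106, 98, 89];171 [105, 97, 88];172 [104, 97, 88];173 [104, 96, 88];174 [105, 97, 88];175 [109, 102, 94];176 [176, 177, 171];177 [198, 201, 196];178 [196, 199, 194];179 [128, 128, 122];180 [107, 99, 90];181 [107, 99, 90];182 [106, 98, 89];183 [106, 98, 89];184 [105, 97, 89];185 [105, 97, 89];186 [106, 98, 89];187 [106, 98, 89];188 [107, 99, 90];189 [107, 99, 90];190 [107, 99, 90];191 [107, 99, 90];192 [106, 99, 89];193 [101, 96, 89];194 [174, 170, 166];195 [208, 201, 196];196 [206, 199, 193];197 [105, 97, 88];198 [105, 97, 88];199 [105, 98, 88];200 [105, 97, 88];201 [105, 97, 89];202 [106, 98, 89];203 [106, 98, 89];204 [105, 97, 88];205 [105, 97, 87];206 [104, 82, 68];207 [123, 59, 17];208 [183, 88, 26];209 [183, 88, 27];210 [183, 88, 26];211 [183, 87, 26];212 [182, 87, 26];213 [181, 88, 28];214 [142, 92, 59];215 [104, 96, 87];216 [105, 97, 88];217 [105, 98, 88];218 [104, 97, 88];219 [103, 99, 92];220 [147, 161, 161];221 [157, 171, 170];222 [146, 156, 154];223 [90, 90, 85];224 [86, 86, 81];225 [76, 76, 74];226 [39, 38, 38];227 [33, 32, 31];228 [32, 32, 31];229 [32, 31, 31];
0 [-0.0694 -0.3327] pivot x -0.03718911563811545
0.35 [-0.0535 -0.3328] pivot x -0.03635510962722743
0.7 [-0.0366 -0.3327] pivot x -0.0366
1.05 [-0.0184 -0.3325] pivot x -0.03554489037277257
1.4 [-0.0016 -0.3321] pivot x -0.03381088436188455
```

>>> carry_out:
  moves:
    - [0, 0, 0, -0.049, 0, 0.007, -0.4]
    - [0, 0, 0, 0, 0.04, 0, -0.4]
    - [0, 0, 0, 0, 0.035, 0, -0.4]
    - [0, 0, 0, 0, 0.018, 0, -0.4]
    - [0, 0, 0, 0, 0, 0, -0.1]
    - [0, 0, 0, 0, 0, 0, 0.3]
    - [0, 0, 0, 0, 0, 0, 0.6]
    - [0, 0, 0, 0, 0, 0, 0.6]
    - [0, 0, 0, 0, 0, 0, 0.6]
    - [0, 0, 0, 0, 0, 0, 0.6]
  squeeze: 20

```text
time: 48.75
eef_pos: [0.4841, -0.2886, 0.2329]
tcp_rot: [0.708, -0.018, 0.019, -0.706]
contact_force: [-0.4, -3.3, 4.7]
opening: 0.346
```

```bash
python3 - <<'E'
from h import *
s,r=tool();print(s["eef_pos"].round(4),s["opening"]*85,case(s["eef_pos"]),s["contact_force"],r.as_matrix().round(3).tolist())
sc=read_camera("scene");cv2.imwrite("pics/s10.png",sc)
E
```

```text
[ 0.4841 -0.2886  0.2329] 29.44385144469359 [-0.0952 -0.3346] [-0.41619177 -3.2758039   4.67563045] [[0.999, 0.002, 0.052], [-0.052, -0.003, 0.999], [0.002, -1.0, -0.002]]
```

```bash
python3 -c "
import cv2
a=cv2.imread('pics/s10.png');cv2.imwrite('pics/s10c.png',cv2.resize(a[110:270,150:400],None,fx=3.1,fy=3.1,interpolation=cv2.INTER_CUBIC))"
```

```text
(no output)
```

View pics/s10c.png

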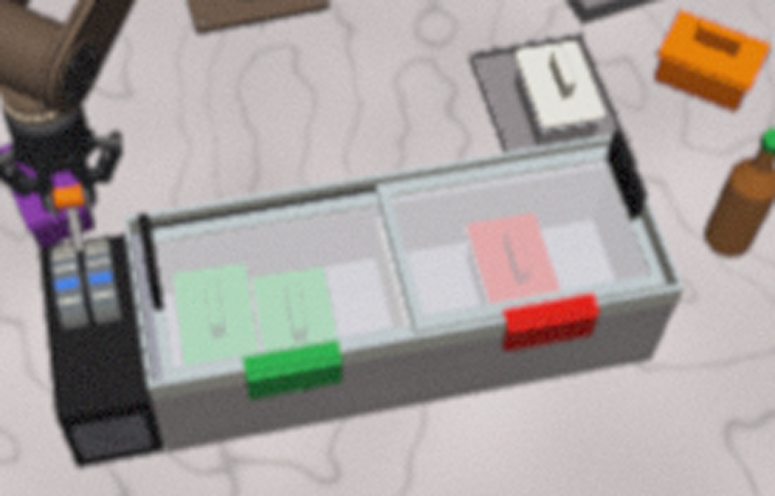

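Both lids are shut: the right blade is at (150,260) and the left at (625,175). Red is behind the red label, both greens are behind the green label, and the white pan is in the tray. Next I'll swing the lever along its arc.

>>> carry_out:
  moves:
    - [0, 0, 0, 0.011, -0.006, 0, 0.6]
    - [0, 0, 0, 0.0115, -0.005, 0, 0.6]
    - [0, 0, 0, 0.012, -0.0035, 0, 0.6]
    - [0, 0, 0, 0.0125, -0.002, 0, 0.6]
    - [0, 0, 0, 0.0125, -0.0005, 0, 0.6]
    - [0, 0, 0, 0.0125, 0.0005, 0, 0.6]
    - [0, 0, 0, 0.0125, 0.002, 0, 0.6]
    - [0, 0, 0, 0.011, 0.003, 0, 0.6]
    - [0, 0, 0, 0, 0, 0, 0.6]
    - [0, 0, 0, 0, 0, 0, 0.6]

```text
time: 50.05
eef_pos: [0.5789, -0.2933, 0.2419]
tcp_rot: [0.707, -0.018, 0.018, -0.706]
contact_force: [0.2, -5.7, -0.7]
opening: 0.344
```

```bash
python3 - <<'E'
from h import *
s,r=tool();print(s["eef_pos"].round(4),s["opening"]*85,case(s["eef_pos"]),s["contact_force"],r.as_matrix().round(3).tolist())
m=camera_model("wrist");a=read_camera("wrist");cv2.imwrite("pics/w11.png",a)
E
```

```text
[ 0.5789 -0.2933  0.2419] 29.242295145903388 [-3.000e-04 -3.343e-01] [ 0.21196616 -5.70494521 -0.70007071] [[0.999, -0.0, 0.052], [-0.052, -0.001, 0.999], [-0.0, -1.0, -0.001]]
```

>>> carry_out:
  moves:
    - [0, 0, 0, 0, 0, 0, 0.3]
    - [0, 0, 0, 0, 0, 0, 0]
    - [0, 0, 0, 0, 0, 0, -0.4]
    - [0, 0, 0, 0, -0.03, 0, -0.4]
    - [0, 0, 0, 0, -0.05, 0, -0.4]
    - [0, 0, 0, -0.04, 0, 0, -0.4]
    - [0, 0, 0, 0, 0, 0, -0.4]
    - [0, 0, 0, 0, 0, 0, -0.4]

```text
time: 51.1
eef_pos: [0.5392, -0.2901, 0.3224]
tcp_rot: [-0.707, 0.018, -0.018, 0.707]
contact_force: [0.1, -0.3, -0.7]
opening: 0.696
```

```bash
python3 - <<'E'
from h import *
m=camera_model("wrist");a=read_camera("wrist");s,r=tool();print(s["eef_pos"].round(4),case(s["eef_pos"]))
cv2.imwrite("pics/w12.png",cv2.resize(a[90:290,160:420],None,fx=3,fy=3,interpolation=cv2.INTER_CUBIC))
for q in blobs(a,"orange",60):
  if q.mean(0)[1]<330: print(q.min(0),q.max(0),q.mean(0),case(cast(m,q.mean(0),.238)[0]))
for th in(0,.35,.7,1.05,1.4):
    al=th-.7;print(th,"knob px",proj(m,[*W(-.0365+.11*np.sin(al),-.334),.135+.11*np.cos(al)]).round(1),"mark px",proj(m,[*W(-.0365+.05*np.sin(al),-.334),.135+.05*np.cos(al)]).round(1))
E
```

```text
[ 0.5394 -0.2902  0.3222] [-0.0399 -0.3333]
[  0 314] [ 27 334] [ 11.05555556 322.15277778] [ 0.0763 -0.56  ]
[237 225] [275 253] [256.208 239.112] [-0.007  -0.3347]
0 knob px [[257.2 115.3]] mark px [[257.3 155.3]]
0.35 knob px [[257.2 159.5]] mark px [[257.3 171.6]]
0.7 knob px [[257.1 208.5]] mark px [[257.2 189.1]]
1.05 knob px [[257.1 248.2]] mark px [[257.2 204.4]]
1.4 knob px [[257.1 270.6]] mark px [[257.2 215.3]]
```

View pics/w12.png

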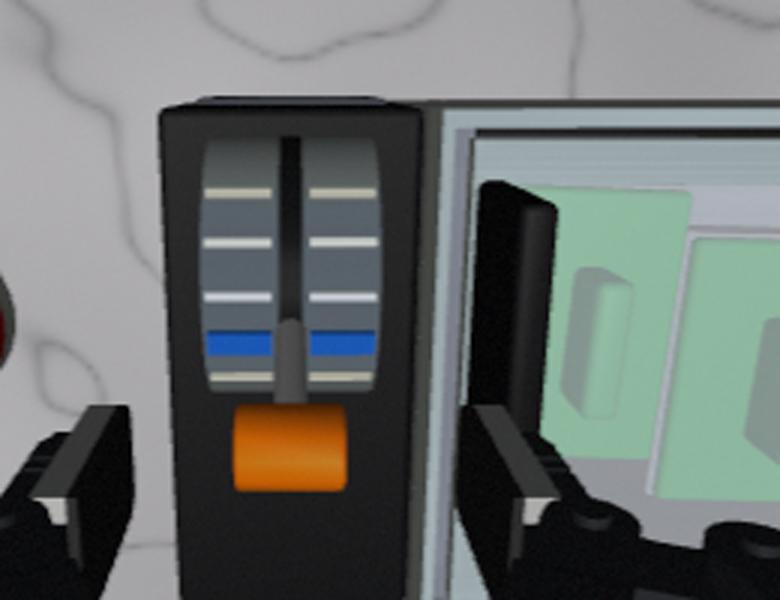

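The lever is close to the blue mark: knob mid-row 239 against 248 predicted for 1.05 rad. The arm's own reading suggested about 1.03, so I'll take one more look from directly above the knob to settle it.

>>> carry_out:
  moves:
    - [0, 0, 0, 0.04, 0, 0, -0.4]
    - [0, 0, 0, 0.04, 0, 0, -0.4]
    - [0, 0, 0, 0.02, 0, 0, -0.4]
    - [0, 0, 0, 0, 0, 0, -0.4]
    - [0, 0, 0, 0, 0, 0, -0.4]
    - [0, 0, 0, 0, 0, 0, -0.4]

```text
time: 51.9
eef_pos: [0.6384, -0.2958, 0.323]
tcp_rot: [-0.707, 0.018, -0.018, 0.707]
contact_force: [-0.2, -0.7, -0.4]
opening: 0.7
```

```bash
cat > knob.py <<'E'
from h import *
from scipy.optimize import brentq
import sys
m=camera_model("wrist");a=read_camera("wrist");s,r=tool();print(s["eef_pos"].round(4),case(s["eef_pos"]))
cv2.imwrite("pics/k.png",a)
px=-.0365
hsv=cv2.cvtColor(a,cv2.COLOR_BGR2HSV)
bl=cv2.inRange(hsv,(100,180,80),(125,255,255));ys,xs=np.nonzero(bl)
e=proj(m,[*W(px,-.334),.185])[0]
k=(abs(xs-e[0])<40)&(abs(ys-e[1])<60)
if k.any():
    z=.135+.05*np.cos(.35);c=case(cast(m,(e[0],ys[k].mean()),z)[0]);print("blue",ys[k].mean(),"pivot x",c[0]-.05*np.sin(.35))
for q in blobs(a,"orange",60,smin=120,vmin=30):
    if abs(q.mean(0)[0]-e[0])<30 and q.mean(0)[1]<330:
        v=(q[:,1].min()+q[:,1].max())/2;u=q.mean(0)[0]
        f=lambda t:proj(m,[*W(px+.11*np.sin(t-.7),-.334),.135+.11*np.cos(t-.7)])[0][1]-v
        print("knob",q.min(0),q.max(0),"theta",[round(t,3) for t in np.linspace(0,1.4,281) if abs(f(t))<.4])
E
python3 knob.py
```

```text
[ 0.6384 -0.2958  0.3231] [ 0.0592 -0.3337]
blue 101.84393063583815 pivot x -0.03764489037277257
knob [236  96] [278 130] theta [np.float64(0.95)]
```

Two views agree on about 0.96 rad, so I'll grip the knob again and push it about 9 mm further.

>>> carry_out:
  moves:
    - [0, 0, 0, -0.034, 0, 0, -0.4]
    - [0, 0, 0, -0.034, 0, 0, -0.4]
    - [0, 0, 0, 0, 0.04, 0, -0.4]
    - [0, 0, 0, 0, 0.042, 0, -0.4]
    - [0, 0, 0, 0, 0, 0, -0.1]
    - [0, 0, 0, 0, 0, 0, 0.3]
    - [0, 0, 0, 0, 0, 0, 0.6]
    - [0, 0, 0, 0, 0, 0, 0.6]
    - [0, 0, 0, 0, 0, 0, 0.6]
    - [0, 0, 0, 0, 0, 0, 0.6]

```text
time: 53.2
eef_pos: [0.5717, -0.293, 0.243]
tcp_rot: [0.708, -0.017, 0.019, -0.706]
contact_force: [-0.7, -2.0, 5.6]
opening: 0.344
```

>>> carry_out:
  moves:
    - [0, 0, 0, 0.005, 0.0015, 0, 0.6]
    - [0, 0, 0, 0.005, 0.0015, 0, 0.6]
    - [0, 0, 0, 0, 0, 0, 0.6]
    - [0, 0, 0, 0, 0, 0, 0.6]

```text
time: 53.7
eef_pos: [0.5817, -0.2935, 0.2395]
tcp_rot: [0.708, -0.017, 0.019, -0.706]
contact_force: [0.1, -2.5, 4.9]
opening: 0.341
```

>>> carry_out:
  moves:
    - [0, 0, 0, 0, 0, 0, 0.3]
    - [0, 0, 0, 0, 0, 0, 0]
    - [0, 0, 0, 0, 0, 0, -0.4]
    - [0, 0, 0, 0, -0.03, 0, -0.4]
    - [0, 0, 0, 0, -0.05, 0, -0.4]
    - [0, 0, 0, -0.04, 0, 0, -0.4]
    - [0, 0, 0, 0, 0, 0, -0.4]
    - [0, 0, 0, 0, 0, 0, -0.4]

```text
time: 54.7
eef_pos: [0.541, -0.2904, 0.3168]
tcp_rot: [-0.706, 0.019, -0.018, 0.707]
contact_force: [0.3, 0.4, -0.5]
opening: 0.7
```

```bash
python3 knob.py
```

```text
[ 0.5413 -0.2904  0.3169] [-0.038  -0.3334]
blue 204.0794701986755 pivot x -0.03694489037277257
knob [237 234] [275 264] theta [np.float64(1.045), np.float64(1.05)]
```

>>> carry_out:
  moves:
    - [0, 0, 0, 0, -0.05, 0, -0.4]
    - [0, 0, 0, -0.03, -0.05, 0.04, -0.4]
    - [0, 0, 0, -0.04, 0, 0.05, -0.4]
    - [0, 0, 0, -0.02, 0, 0.05, -0.4]
    - [0, 0, 0, 0, 0, 0, -0.4]
    - [0, 0, 0, 0, 0, 0, -0.4]

```text
time: 55.5
eef_pos: [0.4631, -0.1524, 0.4118]
tcp_rot: [0.707, -0.018, 0.018, -0.707]
contact_force: [0.7, -0.9, -0.7]
opening: 0.701
```

```bash
python3 - <<'E'
from h import *
b=read_camera("scene");cv2.imwrite("pics/fin.png",cv2.resize(b[80:280,70:410],None,fx=2.3,fy=2.3,interpolation=cv2.INTER_CUBIC))
print(get_state()["time"])
E
```

```text
55.55
```

View pics/fin.png

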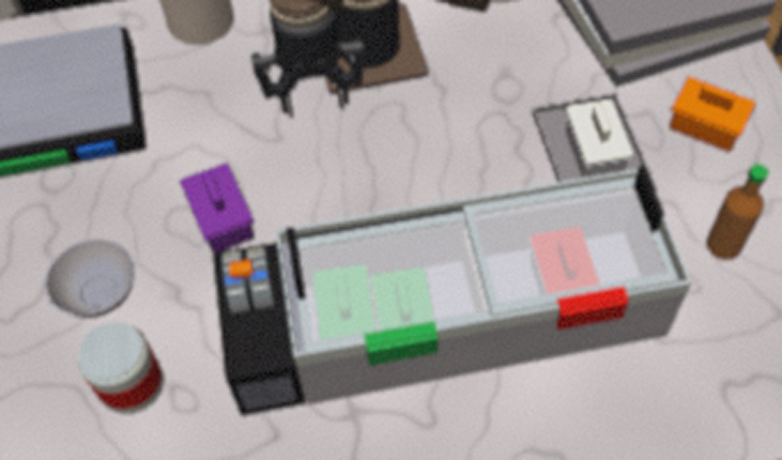

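The final view shows everything in place: both lids shut, the pans in their bays, the white pan in the tray, and the lever by the blue mark. The oil bottle, tin and bowl look undisturbed.

```bash
python3 -c "
from plant import *
print(sign_off())"
```

```text
the job is handed in; nothing more can be done
None
```

The case is restocked and the job is handed in, at about 56 s of the 210 s allowed.

- **Used pan:** the white-lidded pan stands in the grey tray.
- **Red pan:** the one red pan present is flat in the left bay, behind the red label, at case y +0.139 m.
- **Green pans:** both are flat in the right bay, behind the green label, at case y -0.093 and -0.200 m.
- **Lids:** both were pushed shut until they met their end stops, before I touched the lever. A picture just before the lever move confirmed this.
- **Lever:** it rests at about 1.045 rad; the blue mark is 1.05. The first push stopped short: the arm's own reading suggested about 1.03 rad, but the wrist camera showed about 0.96. I trusted the camera, gripped the knob again and pushed it on.
- **Bystanders:** the last picture shows the oil bottle, tin, bowl and the orange and purple look-alikes apparently undisturbed. I checked these by eye and did not measure them.

No check failed at the end.

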